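Clamp, scan and unload power modules in a sprung-gate test fixture

ROBOT

A 7-joint arm with a two-finger parallel gripper is mounted at the origin on the work surface. World frame = base frame: x ahead of the robot, y to its left, z up, the work surface at z = 0. Lengths are in m, angles in rad, forces in N, time in s.
With the tool pointing down it reaches from about 0.35 to 0.9 m from the base axis. Payload 8.1 kg.
Tool frame: the origin (TCP) lies between the finger pads; the fingertips stand 19 mm ahead of it and the grasp point (between the pads) is the TCP; y points along the fingers, x is the direction in which the jaws open and shut, and the axes are right-handed (so a half turn about y gives the same grasp; the last joint's range is limited). The gripper opens to 92 mm and grips with 3 to 60 N. Pads are 19 mm wide; open, the fingers measure 130 mm over their backs; the gripper's body (75 mm by 190 mm) begins 47 mm behind the grasp point.
Start: joints at [1.162, 0.434, 0.025, 1.573, -0.012, 1.134, -0.075], TCP at [0.188, -0.596, 0.246] pointing down, gripper open.
Joint ranges: [-2.62, 2.62], [-0.44, 2.09], [-1.27, 1.32], [0.08, 2.57], [-1.32, 4.46], [0.12, 2], [-2.74, 2.74]. Speed limits (rad/s): [2.22, 2.22, 3.01, 3.01, 3.14, 3.14, 3.14].

INTERFACE

Orientations are given as a rotation vector (axis times angle).
In Python, from cell import arm gives the robot as it stands.
- The arm moves only by the tool move_arm, never from a script. Its argument "series" is a list of rows, each an object of numbers: "x", "y", "z": the shift along the tool's x, y, z in cm; "rx", "ry", "rz": the turn, a rotation vector about the tool's x, y, z in rad. In form: [{"x": .., "y": .., "z": .., "rx": .., "ry": .., "rz": ..}, ...]. A call has 1 to 12 rows; each row shifts and turns the pose as measured when the row begins, along the tool's axes as they then stand; what a row does not reach is not made up. A row lasts 1/8 s, in which the tool goes at most 62.5 mm and 10.7 degrees, less where a joint would pass 70% of its speed; a pose out of reach is approached as far as the arm can. A call is refused whole if a number of a shift passes 6.25 or a number of a turn 0.188, either way. A call with a gripper value outside its range is refused whole. "jaw" is the finger opening in cm, from 0 to 9.18, set as the call begins (left out, the last holds). The fingers move at their own pace and stop on an object; "newtons" is the grip in N (left out, the last holds). Time passes only in rows, so rows that do not move let the fingers close. It gives the time, the measured TCP pose, the force and the opening at its end, in the units of the state.
- arm.observe(): the state, without advancing time (a new reading comes with each control period).
- arm.get_image(name): name is "scene" or "top" or "wrist"; returns the picture (400x640x3 uint8, blue, green, red); there is no depth.
- arm.camera_params(name): a dict with "K" (3x3 intrinsics, pixels), "R" (3x3) and "t" (3): a world point X has camera coordinates R X + t; the wrist camera has in their place "tool_from_camera" (4x4, takes a point from camera to tool coordinates, whose origin is the TCP and whose axes are the tool frame's). Camera axes: x right, y down, z forward; pixel columns grow to the right and rows downward; lengths in m; the calibration is good to about 2 mm. The wrist camera is an equidistant fisheye: a pixel r from the principal point sees the ray r / f radians off the axis. A picture is of the moment at which its call begins: read the wrist's pose just before it. camera_params takes no time and is no camera call.
- arm.sign_off(): hands the job in, once; it reports no verdict.
The state is a dict: "clock": time; "joints": joint angles; "dq": joint speeds; "joint_efforts": joint torques, N m; "position": TCP position; "ee_rot": TCP orientation; "force": force on the tool from outside, world axes, zero at the start; "ft_torque": the same for the moment, N m; "width": opening from 0.0 (shut) to 1.0 (fully open).
Only numpy, scipy, OpenCV 4.12 (cv2) and the standard library are available. Lean on these libraries where they do the work, as an engineer would, in place of code of your own. Each camera call takes 0.05 s, during which the arm holds its last target.

TASK

Load every power module from the blue mat into the test fixture, one to a bay, upright and flat on the bay floor. Swing the sprung gate down, hold it there while you slide its bolt fully home under the keeper, let go, then squeeze the scanner's trigger all the way for a moment and release it with the gate still bolted. Draw the bolt, let the gate return fully open, and put all the modules upright and flat in the grey tray without disturbing the meter, bottle or reel.

Things in the scene. Friction and masses are not known exactly. Their poses are not given: they have to be found in the camera images.
- m1_mid (a point): Power module (200 g): base 80 x 50 x 18 mm, finned aluminium heat sink centred on it (60 mm along the module's x, 24 mm across y, 26 mm high; 44 mm overall). Point: module centre, 22 mm above its underside; z up, x along the 80 mm. Gripped by the heat sink's long sides. Base colour: black. May be absent.
- m2_mid (a point): Power module (200 g): base 80 x 50 x 18 mm, finned aluminium heat sink centred on it (60 mm along the module's x, 24 mm across y, 26 mm high; 44 mm overall). Point: module centre, 22 mm above its underside; z up, x along the 80 mm. Gripped by the heat sink's long sides. Base colour: green. May be absent.
- m3_mid (a point): Power module (200 g): base 80 x 50 x 18 mm, finned aluminium heat sink centred on it (60 mm along the module's x, 24 mm across y, 26 mm high; 44 mm overall). Point: module centre, 22 mm above its underside; z up, x along the 80 mm. Gripped by the heat sink's long sides. Base colour: orange. May be absent.
- fixture: Test fixture fixed to the bench: aluminium plate 190 x 250 mm, origin under its centre, with three bays in a row along its y, at x = 0 and y = -68, 0, +68 mm, each 95 mm (x) by 64 mm (y) between blue ribs (tops 20 to 22 mm high); bay floor 12 mm above the bench. Modules lie with their length along the fixture's x. It carries the steel gate (224 mm wide, 167 mm long), hinged on the +x side.
- hook (a point): Middle of the underside of the yellow keeper hook, fixed to the fixture at x = -85, y = +149 mm, 92 mm above the bench; the hook spans y = +136 to +172 mm, is 100 mm high and open towards -y.
- hinge (a point): Middle of the gate's hinge axis, 70 mm above the bench, on the fixture at x = +75 mm; the axis runs along the fixture's y. Axes as the fixture.
- gate (a joint): Sprung gate's angle: 0 = down level over the bays (3 mm above loaded modules), 1.8 rad = fully open, leaning back past upright on its stop, to where its torsion spring returns it. As it grows the near edge goes up and away to the fixture's +x. Holding it down takes about 7 N at the handle; let go unbolted, it swings open in 1 to 2 s.
- bolt (a joint): Travel of the slide bolt along the gate's near bar to the fixture's +y: 0 = drawn back, 0.030 m = fully home, tongue 16 mm under the keeper hook (clear of it below 0.014). 2 N of friction; it stays where left. With the gate at 0 the tongue passes 5 mm below the hook; bolted, the gate rests at about 0.03 rad.
- handle (a point): Centre of the red bolt handle, 54 mm long (outward from the gate's near edge), 20 mm wide along the fixture's y, 28 mm thick. At gate angle a it lies 199*cos(a) mm from the hinge axis to the fixture's -x and 199*sin(a) mm above it; its y is the bolt's travel. Pinched across the 20 mm from above, it can turn between the fingers through the whole swing.
- scanner: Pistol-shaped white code scanner clamped on its side on a fixed stand, its plane level, 90 mm above the bench. Origin: on the bench by the stand's foot. The head, at x = 20 to 70 mm, is 108 mm high and looks to +y; the grip, 28 mm thick (y = -14 to +14 mm) and 26 mm high, runs from the head towards -x, to x = -88 mm, with free space under it.
- grip (a point): Where to squeeze the scanner from above: at its x = -45, y = +5, 90 mm above the bench; one finger behind the grip (-y), the other before the trigger (+y). Over grip and released trigger it is 48 mm wide there (y = -14 to +34 mm), about 34 mm when squeezed. Axes as the scanner.
- trigger (a joint): Angle of the blue sprung trigger: 0 = released, 0.25 rad = fully squeezed (against the stop). It is 8 mm thick, 22 mm high, hinged about an upright axis at x = +15, y = +30 mm of the scanner, and swings towards the grip; 3 to 6 N at the squeezing place.
- mat: Flat blue mat, 170 x 250 mm, 2 mm thick, fixed, on which the modules wait in a row along its y. Origin: centre of the underside.
- tray: Open grey tray, fixed, 150 x 250 x 25 mm outside, walls and floor 4 mm. Origin: centre of the underside, its 250 mm side along its y.
- meter: Bystander: yellow hand-held meter, 150 x 80 x 35 mm, lying loose.
- cleaner: Bystander: white bottle with blue cap, 60 mm across, 140 mm high, standing loose.
- reel: Bystander: metal reel, 64 mm across, 46 mm high, standing loose.
There are look-alikes about, which are no part of the job. Leave any purple or yellow look-alike of the part that bears m3_mid alone.

How it is judged:
By the outcome, as a careful person would: the job done as asked, in the order asked, and still so for the second after the job is handed in, with the robot touching nothing.
Of m1, m2, m3 only 2 to 3 are there at a start; the rules pass over those that are not, and their reading is None.
At some moment in a run one of m1, m2, m3 may be knocked a few centimetres aside while the robot is not near it.
Once in a run the grip may slacken for a moment while it holds something.
It also fails if it takes over 210 s, if anything falls off the work surface, if the arm or the gripper's body presses on something with over 40 N, if the wrist force passes 120 N, or if a joint passes its speed limit or range.

## Working session

There is one attempt and no reset: what is moved stays moved. The work goes in short steps, Python scripts to look and compute and a tool call to move; the robot and the scene stay as the last step left them, time stands still between calls to the robot, and variables do not carry over. Pictures are saved under pics/ and viewed, and the job is handed in when it is done.

Besides the shell and the picture viewer there is one more tool, called after "Emit:" as name(argument=value, ...) on one line, values as JSON. move_arm: Moves the arm, as the interface text tells. Its arguments: {"type":"object","properties":{"series":{"type":"array","items":{"type":"object","properties":{"x":{"type":"number"},"y":{"type":"number"},"z":{"type":"number"},"rx":{"type":"number"},"ry":{"type":"number"},"rz":{"type":"number"}}}},"jaw":{"type":"number"},"newtons":{"type":"number"}},"required":["series"]}

```bash
ls; mkdir -p pics; python3 - <<'E'
from cell import arm
import cv2
print(arm.observe())
for n in("scene","top","wrist"):
    p=arm.camera_params(n); print(n,p)
    cv2.imwrite(f"pics/a_{n}.png",arm.get_image(n))
E
```

```text
pics
{'clock': 0.0, 'joints': array([ 1.16237182,  0.43525044,  0.02500038,  1.57408703, -0.01161919,
        1.13398669, -0.07512222]), 'dq': array([ 5.23936681e-05,  9.88967933e-04, -6.68866004e-04,  1.38435448e-03,
       -8.99455202e-04,  9.82133971e-05,  4.88045180e-05]), 'joint_efforts': array([-2.01774892e-04, -6.67848372e+01,  9.85223427e-01, -3.14466119e+01,
       -6.04266627e-02,  4.26281698e-02,  2.46890295e-04]), 'position': array([ 0.18797123, -0.59556667,  0.24493209]), 'ee_rot': array([-1.33760381,  0.98212252, -0.97987183]), 'force': array([-0.35087641,  0.58196824, -0.5901325 ]), 'ft_torque': array([-0.01580333,  0.02666375, -0.04351225]), 'width': 1.000297969915976}
scene {'K': array([[478.72792603,   0.        , 322.74542483],
       [  0.        , 478.72792603, 197.65063155],
       [  0.        ,   0.        ,   1.        ]]), 'R': array([[ 0.83931225,  0.54361423, -0.00620679],
       [ 0.41703606, -0.65112236, -0.63412979],
       [-0.34876336,  0.52964445, -0.77320171]]), 't': array([-0.43264728, -0.14637949,  1.69940531])}
top {'K': array([[489.16910678,   0
[... 162 characters left out ...]
70312,  0.0197592 ],
       [-0.98866917, -0.01704711, -0.14913975],
       [ 0.14943231, -0.01740907, -0.98861869]]), 't': array([-0.02017411,  0.54277757,  1.43637094])}
wrist {'K': array([[309.70691629,   0.        , 321.15290192],
       [  0.        , 309.70691629, 201.90494683],
       [  0.        ,   0.        ,   1.        ]]), 'tool_from_camera': array([[ 9.99999853e-01, -1.01016538e-04,  5.32335920e-04,
         9.36539513e-04],
       [-5.39654074e-04, -2.73757127e-01,  9.61798703e-01,
        -1.39092803e-01],
       [ 4.85731769e-05, -9.61798849e-01, -2.73757141e-01,
         7.35184024e-02],
       [ 0.00000000e+00,  0.00000000e+00,  0.00000000e+00,
         1.00000000e+00]])}
```

View pics/a_scene.png

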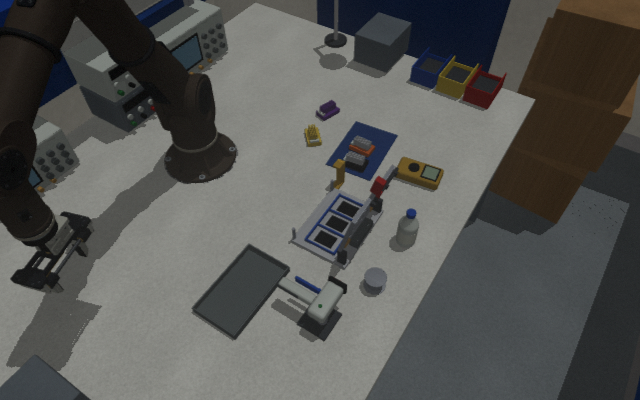

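View pics/a_top.png

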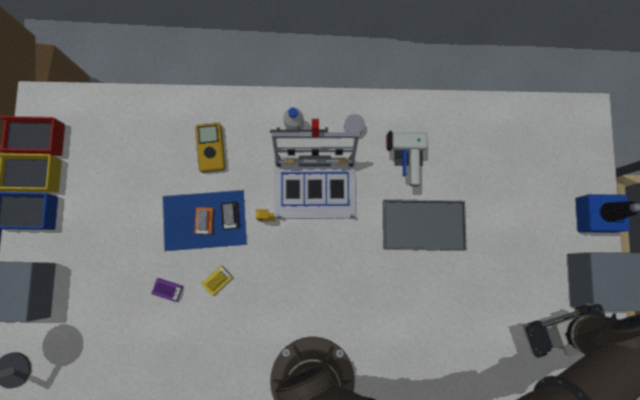

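View pics/a_wrist.png

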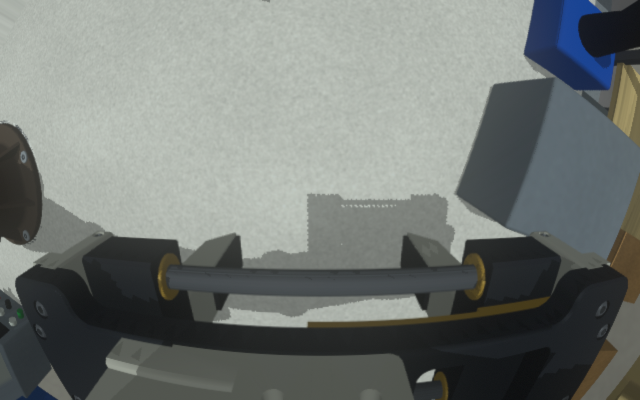

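The top view shows two modules on the mat, orange at (204,221) and black at (230,215), and no green one. The look-alikes (purple at 167,290 and yellow at 217,280) are off the mat. I'll enlarge the view to measure.

```bash
cat > h.py <<'E'
from cell import arm
import cv2, numpy as np
from scipy.spatial.transform import Rotation as Ro
def crop(name,x0,y0,w,h,s,out,img=None):
    im=arm.get_image(name) if img is None else img
    c=cv2.resize(im[y0:y0+h,x0:x0+w],None,fx=s,fy=s,interpolation=cv2.INTER_CUBIC)
    for x in range((x0+19)//20*20,x0+w,20):
        cv2.putText(c,str(x),(int((x-x0)*s),10),0,.35,(0,0,255)); cv2.line(c,(int((x-x0)*s),12),(int((x-x0)*s),18),(0,0,255))
    for y in range((y0+19)//20*20,y0+h,20):
        cv2.putText(c,str(y),(0,int((y-y0)*s)),0,.35,(0,0,255)); cv2.line(c,(24,int((y-y0)*s)),(30,int((y-y0)*s)),(0,0,255))
    cv2.imwrite(out,c); return im
def ray(name,u,v,st=None):
    p=arm.camera_params(name);K=p["K"]
    if name!="wrist":
        d=p["R"].T@np.array([(u-K[0,2])/K[0,0],(v-K[1,2])/K[1,1],1]); return -p["R"].T@p["t"],d
    dx,dy=u-K[0,2],v-K[1,2];r=np.hypot(dx,dy);th=r/K[0,0]
    d=np.array([np.sin(th)*dx/r,np.sin(th)*dy/r,np.cos(th)])
    T=p["tool_from_camera"]; R=Ro.from_rotvec(st["ee_rot"]).as_matrix()
    return st["position"]+R@T[:3,3], R@T[:3,:3]@d
def at(name,u,v,z,st=None):
    o,d=ray(name,u,v,st); return o+d*(z-o[2])/d[2]
def proj(name,X,st=None):
    p=arm.camera_params(name);K=p["K"];X=np.asarray(X,float)
    if name!="wrist":
        c=p["R"]@X+p["t"]; return K[0,0]*c[0]/c[2]+K[0,2],K[1,1]*c[1]/c[2]+K[1,2]
    T=p["tool_from_camera"];R=Ro.from_rotvec(st["ee_rot"]).as_matrix()
    t=R.T@(X-st["position"]); c=T[:3,:3].T@(t-T[:3,3])
    th=np.arctan2(np.hypot(c[0],c[1]),c[2]);a=np.arctan2(c[1],c[0])
    return K[0,0]*th*np.cos(a)+K[0,2],K[0,0]*th*np.sin(a)+K[1,2]
E
python3 - <<'E'
from h import *
im=crop("top",150,90,200,150,4,"pics/t1.png")
crop("top",330,90,180,170,4,"pics/t2.png",im)
st=arm.observe();print(Ro.from_rotvec(st["ee_rot"]).as_matrix().round(3))
E
```

```text
[[ 0.301 -0.     0.954]
 [-0.954  0.001  0.301]
 [-0.001 -1.    -0.   ]]
```

View pics/t1.png

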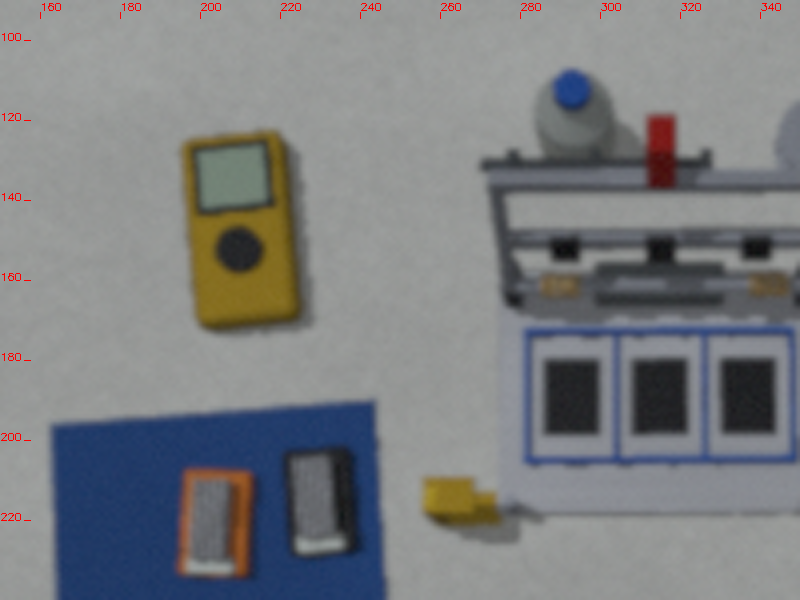

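View pics/t2.png

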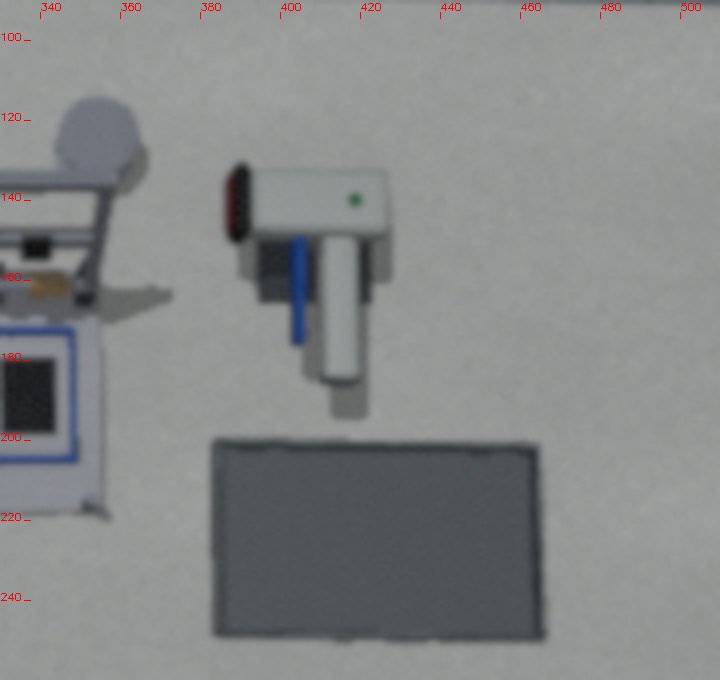

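```bash
python3 - <<'E'
from h import *
def P(n,u,v,z): print(n,at("top",u,v,z).round(4))
P("rib TL",281,172.5,.022);P("rib TR",347,172,.022);P("rib BL",281.3,205.5,.021);P("rib BR",348.5,205,.021)
P("plate BL",275,218.5,.012);P("plate BR",355.5,218,.012)
for n,c in dict(c0=(293,189.2),c1=(315.2,189),c2=(337.3,189)).items(): P(n,*c,.012)
P("handle",315,128,.07+.199*np.sin(1.8))
P("orange HS TL",199,209.5,.046);P("TR",208,210,.046);P("BR",206,230.5,.046);P("BL",197,230.5,.046)
P("obase TR",213,208.5,.020);P("obase BR",212,234.5,.02);P("obase TL",196,207.5,.020);P("obase BL",194.5,233.5,.02)
P("black HS TL",222.5,204,.046);P("TR",232.5,203.5,.046);P("BR",234,225,.046);P("BL",224,225,.046)
P("bbase TL",221.5,203,.020);P("TR",237,203,.02);P("BR",238.5,228,.02);P("BL",223,229,.02)
P("grip end L",409,185,.103);P("grip end R",418,184,.103);P("grip top L",408.5,149,.103);P("grip topR",417.5,149,.103)
P("head TR",424,132,.108); P("head BR",425,149,.108)
P("trig bot",402.5,175.5,.101);P("trig top",403,149,.101)
P("tray TL",383,200,.025);P("TR",461.5,201.5,.025);P("BL",383.5,248,.025);P("BR",463.5,249,.025)
P("bottle cap",293,112,.14);P("reel",353.5,124,.046)
P("mat TL",162.5,196.5,.002);P("mat TR",242.5,190.5,.002)
P("meter",195,126,.035);P("meter",219,123,.035);P("meter",224,168,.035);P("meter",200,172,.035);
P("hook",262,213.5,.1)
E
```

```text
rib TL [0.6128 0.1054 0.022 ]
rib TR [ 0.618  -0.0978  0.022 ]
rib BL [0.5107 0.102  0.021 ]
rib BR [ 0.5156 -0.103   0.021 ]
plate BL [0.4715 0.1207 0.012 ]
plate BR [ 0.477  -0.1254  0.012 ]
c0 [0.563  0.0678 0.012 ]
c1 [ 0.5648 -0.0006  0.012 ]
c2 [ 0.566  -0.0688  0.012 ]
handle [0.6852 0.0049 0.2638]
orange HS TL [0.4913 0.3452 0.046 ]
TR [0.4903 0.3184 0.046 ]
BR [0.4291 0.3213 0.046 ]
BL [0.4287 0.3479 0.046 ]
obase TR [0.4981 0.3089 0.02  ]
obase BR [0.4192 0.3082 0.02  ]
obase TL [0.5003 0.3604 0.02  ]
obase BL [0.4214 0.3609 0.02  ]
black HS TL [0.509  0.2761 0.046 ]
TR [0.5111 0.2464 0.046 ]
BR [0.4467 0.2393 0.046 ]
BL [0.4463 0.2689 0.046 ]
bbase TL [0.5154 0.2839 0.02  ]
TR [0.5162 0.2369 0.02  ]
BR [0.4401 0.2294 0.02  ]
BL [0.4363 0.2759 0.02  ]
grip end L [ 0.5666 -0.2726  0.103 ]
grip end R [ 0.57   -0.2989  0.103 ]
grip top L [ 0.6741 -0.2725  0.103 ]
grip topR [ 0.6746 -0.2991  0.103 ]
head TR [ 0.7252 -0.3181  0.108 ]
head BR [ 0.6738 -0.3201  0.108 ]
trig bot [ 0.5948 -0.2543  0.101 ]
trig top [ 0.6743 -0.2566  0.101 ]
tray TL [ 0.5323 -0.2082  0.025 ]
TR [ 0.5318 -0.4493  0.025 ]
BL [ 0.3864 -0.2089  0.025 ]
BR [ 0.387  -0.4511  0.025 ]
bottle cap [0.7679 0.0682 0.14  ]
reel [ 0.7642 -0.1151  0.046 ]
mat TL [0.5349 0.469  0.002 ]
mat TR [0.5578 0.2242 0.002 ]
meter [0.7513 0.373  0.035 ]
meter [0.7623 0.2998 0.035 ]
meter [0.621  0.2783 0.035 ]
meter [0.6073 0.3504 0.035 ]
hook [0.4765 0.1521 0.1   ]
```

```bash
cat >> h.py <<'E'
def Rdown(yaw):  # tool x yaw in world, tool y down
    x=np.array([np.cos(yaw),np.sin(yaw),0]);y=np.array([0,0,-1.]);return np.column_stack([x,y,np.cross(x,y)])
def plan(wps,vmax=6.0,wmax=.18,scale=1.0):
    """wps: list of (x,y,z,yaw). prints rows in tool axes"""
    st=arm.observe();p=st["position"].copy();R=Ro.from_rotvec(st["ee_rot"]).as_matrix();rows=[]
    for w in wps:
        tp=np.array(w[:3]);tR=Rdown(w[3]);v=w[4] if len(w)>4 else vmax
        n=max(1,int(np.ceil(np.linalg.norm(tp-p)*100/v-1e-6)),int(np.ceil(np.linalg.norm(Ro.from_matrix(R.T@tR).as_rotvec())/wmax-1e-6)))
        for k in range(n):
            q=p+(tp-p)/(n-k); d=R.T@(q-p)*100; r=Ro.from_matrix(R.T@tR).as_rotvec()/(n-k)
            d=d.round(2);r=r.round(3)
            rows.append({a:float(b) for a,b in zip(("x","y","z","rx","ry","rz"),list(d)+list(r)) if b})
            p=p+R@d/100;R=R@Ro.from_rotvec(r).as_matrix()
    import json;print(len(rows),"pos",st["position"].round(4),"yaw",round(float(np.arctan2(*Ro.from_rotvec(st["ee_rot"]).as_matrix()[[1,0],0])),3),"F",st["force"].round(1),"w",round(st["width"]*9.18,2),"t",round(st["clock"],2))
    for i in range(0,len(rows),12): print(json.dumps(rows[i:i+12]))
E
python3 - <<'E'
from h import *
plan([(.40,-.35,.33,-.1),(.46,.30,.25,1.57)])
E
```

```text
18 pos [ 0.188  -0.5958  0.2453] yaw -1.265 F [ 1.3 -0.  -0.5] w 9.15 t 0.2
[{"x": -2.44, "y": -1.21, "z": 3.94, "ry": -0.166}, {"x": -1.75, "y": -1.21, "z": 4.29, "ry": -0.167}, {"x": -1.01, "y": -1.21, "z": 4.53, "ry": -0.166}, {"x": -0.25, "y": -1.21, "z": 4.63, "ry": -0.167}, {"x": 0.52, "y": -1.21, "z": 4.61, "ry": -0.166}, {"x": 1.27, "y": -1.2, "z": 4.46, "ry": -0.167}, {"x": 1.99, "y": -1.21, "z": 4.18, "rx": -0.001, "ry": -0.166}, {"x": -0.05, "y": 0.73, "z": 5.93, "ry": -0.152}, {"x": 0.85, "y": 0.73, "z": 5.87, "ry": -0.152}, {"x": 1.73, "y": 0.73, "z": 5.68, "ry": -0.152}, {"x": 2.57, "y": 0.72, "z": 5.35, "ry": -0.152}, {"x": 3.35, "y": 0.73, "z": 4.9, "ry": -0.152}]
[{"x": 4.06, "y": 0.72, "z": 4.33, "ry": -0.152}, {"x": 4.66, "y": 0.73, "z": 3.67, "ry": -0.152}, {"x": 5.17, "y": 0.72, "z": 2.92, "ry": -0.152}, {"x": 5.55, "y": 0.73, "z": 2.11, "ry": -0.151}, {"x": 5.8, "y": 0.72, "z": 1.24, "ry": -0.152}, {"x": 5.93, "y": 0.73, "z": 0.36, "ry": -0.151}]
```

Emit:
move_arm(series=[{"x": -2.4,"y": -1.2,"z": 3.9,"ry": -0.166},{"x": -1.8,"y": -1.2,"z": 4.3,"ry": -0.167},{"x": -1.0,"y": -1.2,"z": 4.5,"ry": -0.166},{"x": -0.3,"y": -1.2,"z": 4.6,"ry": -0.167},{"x": 0.5,"y": -1.2,"z": 4.6,"ry": -0.166},{"x": 1.3,"y": -1.2,"z": 4.5,"ry": -0.167},{"x": 2.0,"y": -1.2,"z": 4.2,"ry": -0.166},{"x": 0,"y": 0.7,"z": 5.9,"ry": -0.152}])

```text
invalid input
```

```bash
python3 - <<'E'
from h import *
print(arm.observe()["joints"].round(2))
plan([(.46,.30,.25,1.57)])
E
```

```text
[ 1.16  0.43  0.02  1.57 -0.01  1.13 -0.08]
16 pos [ 0.188  -0.5958  0.2453] yaw -1.265 F [ 1.3 -0.  -0.5] w 9.15 t 0.2
[{"x": -4.83, "y": -0.03, "z": 3.31, "ry": -0.177}, {"x": -4.17, "y": -0.03, "z": 4.1, "ry": -0.177}, {"x": -3.38, "y": -0.02, "z": 4.77, "ry": -0.177}, {"x": -2.49, "y": -0.03, "z": 5.3, "ry": -0.177}, {"x": -1.52, "y": -0.02, "z": 5.65, "ry": -0.177}, {"x": -0.5, "y": -0.03, "z": 5.83, "ry": -0.177}, {"x": 0.54, "y": -0.02, "z": 5.83, "ry": -0.177}, {"x": 1.55, "y": -0.03, "z": 5.64, "ry": -0.177}, {"x": 2.52, "y": -0.02, "z": 5.28, "ry": -0.177}, {"x": 3.41, "y": -0.03, "z": 4.75, "ry": -0.177}, {"x": 4.2, "y": -0.02, "z": 4.08, "ry": -0.178}, {"x": 4.85, "y": -0.03, "z": 3.27, "ry": -0.177}]
[{"x": 5.35, "y": -0.02, "z": 2.36, "ry": -0.178}, {"x": 5.69, "y": -0.03, "z": 1.38, "ry": -0.177}, {"x": 5.84, "y": -0.02, "z": 0.36, "ry": -0.178}, {"x": 5.81, "y": -0.03, "z": -0.68, "ry": -0.177, "rz": 0.001}]
```

Emit:
move_arm(series=[{"x": -2.4,"y": -1.2,"z": 3.9,"rx": 0,"ry": -0.166,"rz": 0},{"x": -1.8,"y": -1.2,"z": 4.3,"rx": 0,"ry": -0.167,"rz": 0},{"x": -1.0,"y": -1.2,"z": 4.5,"rx": 0,"ry": -0.166,"rz": 0},{"x": -0.3,"y": -1.2,"z": 4.6,"rx": 0,"ry": -0.167,"rz": 0},{"x": 0.5,"y": -1.2,"z": 4.6,"rx": 0,"ry": -0.166,"rz": 0},{"x": 1.3,"y": -1.2,"z": 4.5,"rx": 0,"ry": -0.167,"rz": 0},{"x": 2.0,"y": -1.2,"z": 4.2,"rx": 0,"ry": -0.166,"rz": 0}])

```text
clock: 1.08
position: [0.3981, -0.3421, 0.3292]
ee_rot: [-1.568, 0.06, -0.053]
force: [0.3, -0.8, -0.1]
width: 1.001
```

```bash
sed -i 's/ if b})/})/' h.py; python3 - <<'E'
from h import *
print(arm.observe()["joints"].round(2))
plan([(.46,.30,.25,1.57)])
E
```

```text
[ 0.88  0.24 -0.34  1.66  0.08  1.26  0.45]
11 pos [ 0.3981 -0.3421  0.3292] yaw -0.071 F [ 0.3 -0.8 -0.1] w 9.18 t 1.07
[{"x": 0.15, "y": 0.73, "z": 5.86, "rx": -0.0, "ry": -0.149, "rz": -0.0}, {"x": 1.02, "y": 0.73, "z": 5.77, "rx": -0.001, "ry": -0.149, "rz": -0.0}, {"x": 1.86, "y": 0.72, "z": 5.56, "rx": -0.0, "ry": -0.149, "rz": -0.0}, {"x": 2.67, "y": 0.72, "z": 5.22, "rx": -0.001, "ry": -0.149, "rz": -0.0}, {"x": 3.41, "y": 0.72, "z": 4.77, "rx": -0.001, "ry": -0.149, "rz": -0.0}, {"x": 4.08, "y": 0.72, "z": 4.21, "rx": -0.0, "ry": -0.149, "rz": -0.0}, {"x": 4.66, "y": 0.71, "z": 3.56, "rx": -0.001, "ry": -0.149, "rz": -0.0}, {"x": 5.14, "y": 0.71, "z": 2.83, "rx": -0.001, "ry": -0.15, "rz": -0.0}, {"x": 5.51, "y": 0.71, "z": 2.03, "rx": -0.0, "ry": -0.149, "rz": -0.001}, {"x": 5.74, "y": 0.72, "z": 1.19, "rx": -0.001, "ry": -0.15, "rz": -0.001}, {"x": 5.86, "y": 0.72, "z": 0.32, "rx": -0.0, "ry": -0.149, "rz": -0.0}]
```

Tracking is excellent.

Emit:
move_arm(series=[{"x": 0.15,"y": 0.7,"z": 5.85,"rx": 0,"ry": -0.149,"rz": 0},{"x": 1.0,"y": 0.7,"z": 5.8,"rx": 0,"ry": -0.149,"rz": 0},{"x": 1.9,"y": 0.7,"z": 5.6,"rx": 0,"ry": -0.149,"rz": 0},{"x": 2.7,"y": 0.7,"z": 5.2,"rx": 0,"ry": -0.149,"rz": 0},{"x": 3.4,"y": 0.7,"z": 4.8,"rx": 0,"ry": -0.149,"rz": 0},{"x": 4.1,"y": 0.7,"z": 4.2,"rx": 0,"ry": -0.149,"rz": 0},{"x": 4.7,"y": 0.7,"z": 3.6,"rx": 0,"ry": -0.149,"rz": 0},{"x": 5.1,"y": 0.7,"z": 2.8,"rx": 0,"ry": -0.149,"rz": 0},{"x": 5.5,"y": 0.7,"z": 2.0,"rx": 0,"ry": -0.149,"rz": 0},{"x": 5.7,"y": 0.7,"z": 1.2,"rx": 0,"ry": -0.149,"rz": 0},{"x": 5.9,"y": 0.7,"z": 0.3,"rx": 0,"ry": -0.149,"rz": 0}])

```text
clock: 2.45
position: [0.4478, 0.3197, 0.2519]
ee_rot: [-1.192, -1.246, 1.243]
force: [0.5, -0.4, -0.2]
width: 1.001
```

```bash
python3 - <<'E'
from h import *
st=arm.observe();print(st["joints"].round(2),st["position"],Ro.from_rotvec(st["ee_rot"]).as_matrix().round(3))
im=arm.get_image("wrist");cv2.imwrite("pics/w1.png",im)
for X in [(.46,.335,.046),(.475,.257,.046)]:print(proj("wrist",X,st))
E
```

```text
[-0.06  0.46 -0.92  1.7   0.4   1.18  0.53] [0.44777831 0.31972749 0.25192506] [[-0.046  0.005 -0.999]
 [ 0.999 -0.002 -0.046]
 [-0.002 -1.    -0.005]]
(np.float64(335.348445859129), np.float64(191.41714151571347))
(np.float64(267.89266658700615), np.float64(200.8773454942891))
```

View pics/w1.png

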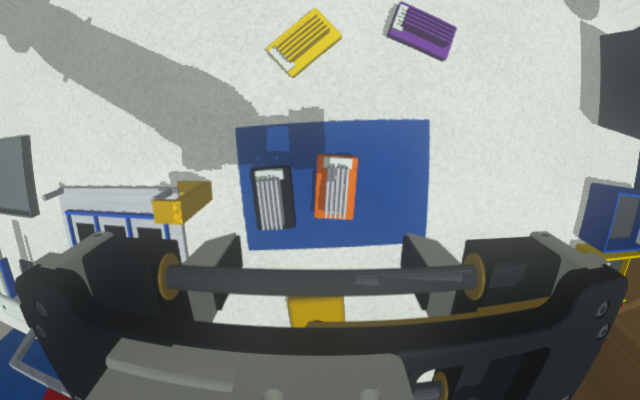

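```bash
python3 - <<'E'
from h import *
crop("wrist",230,110,210,150,3.8,"pics/w1c.png",cv2.imread("pics/w1.png"))
E
```

```text
(no output)
```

View pics/w1c.png

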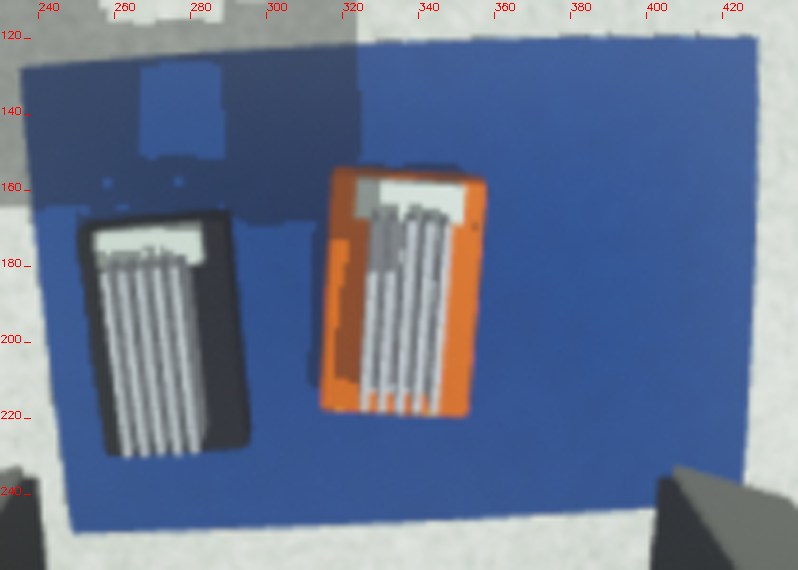

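```bash
python3 - <<'E'
from h import *
st=arm.observe()
for n,c in dict(black=[(250.5,169),(290.5,166),(295.5,227),(258,230)],orange=[(318,154.5),(357,157),(353,219),(314,218)]).items():
    P=np.array([at("wrist",u,v,.020,st) for u,v in c]);print(n,P[:,:2].round(4).tolist(),"c",P.mean(0).round(4))
    a=(P[2]+P[3]-P[0]-P[1])/2;b=(P[1]+P[2]-P[0]-P[3])/2
    print("len",np.linalg.norm(a),"wid",np.linalg.norm(b),"yaw of x",np.arctan2(a[1],a[0]),"yaw of jaw",np.arctan2(b[1],b[0]))
for n,c in dict(matTL=(235,128),matTR=(428,120),matBL=(249,251),matBR=(424,237)).items():print(n,at("wrist",*c,.002,st).round(4))
E
```

```text
black [[0.4409, 0.2405], [0.4348, 0.29], [0.5131, 0.2992], [0.5206, 0.2504]] c [0.4774 0.27   0.02  ]
len 0.079575628640431 wid 0.04966129926273047 yaw of x 0.12010958637410644 yaw of jaw 1.7087524510171435
orange [[0.4189, 0.3225], [0.4188, 0.3697], [0.4979, 0.3717], [0.4995, 0.3222]] c [0.4588 0.3465 0.02  ]
len 0.07983433040695508 wid 0.048347157174692984 yaw of x 0.010702340808586092 yaw of jaw 1.5877050372005135
matTL [0.3918 0.2148 0.002 ]
matTR [0.3649 0.4612 0.002 ]
matBL [0.5607 0.2335 0.002 ]
matBR [0.5257 0.4783 0.002 ]
```

```bash
python3 - <<'E'
from h import *
st=arm.observe();print(st["position"],st["clock"],abs(st["dq"]).max())
im=crop("wrist",220,110,220,150,3.6,"pics/w2c.png")
st=arm.observe();print(st["position"],st["clock"],abs(st["dq"]).max())
E
```

```text
[0.44537782 0.32810293 0.25134026] 2.5 0.10499623132698593
[0.44522675 0.32487718 0.25150532] 2.55 0.0784697750230002
```

View pics/w2c.png

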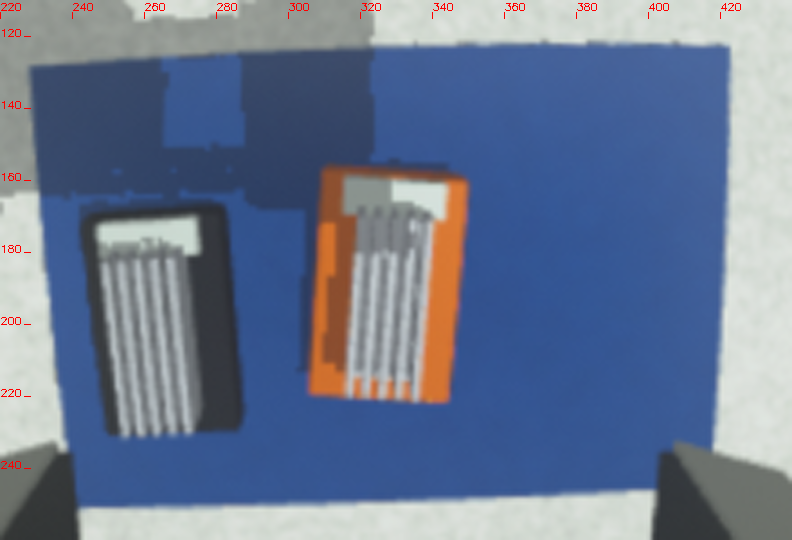

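```bash
cat >> h.py <<'E'
import pickle
def snap(tag):
    st=arm.observe();im=arm.get_image("wrist");pickle.dump((st,im),open(f"pics/{tag}.pkl","wb"));cv2.imwrite(f"pics/{tag}.png",im)
    print("snap",st["position"].round(4),"dq",abs(st["dq"]).max().round(3));return st,im
def rect(c,z,st,cam="wrist"):
    P=np.array([at(cam,u,v,z,st) for u,v in c]);a=(P[2]+P[3]-P[0]-P[1])/2;b=(P[1]+P[2]-P[0]-P[3])/2
    print("c",P.mean(0).round(4),"len",np.linalg.norm(a).round(4),"wid",np.linalg.norm(b).round(4),"jaw yaw",(np.arctan2(a[1],a[0])+np.pi/2).round(3),np.arctan2(b[1],b[0]).round(3))
E
python3 - <<'E'
from h import *
st=arm.observe(); s=dict(st)
s["position"]=np.array([0.44537782,0.32810293,0.25134026])
rect([(242.2,169.7),(282.8,167),(287.5,229.4),(250,230.5)],.02,s)
rect([(309.2,156.1),(350,159.4),(345,222),(305.8,219.7)],.02,s)
plan([(.476,.260,.16,1.67)])
E
```

```text
c [0.4788 0.2592 0.02  ] len 0.0807 wid 0.0504 jaw yaw 1.677 1.672
c [0.462  0.3363 0.02  ] len 0.0805 wid 0.0496 jaw yaw 1.566 1.554
2 pos [0.4452 0.3249 0.2515] yaw 1.625 F [-0.1  0.1  0.5] w 9.19 t 2.55
[{"x": -3.33, "y": 4.57, "z": -1.35, "rx": 0.001, "ry": -0.022, "rz": 0.001}, {"x": -3.36, "y": 4.57, "z": -1.28, "rx": 0.001, "ry": -0.023, "rz": 0.002}]
```

```bash
python3 - <<'E'
from h import *
plan([(.4785,.259,.12,1.675),(.4785,.259,.12,1.675),(.4785,.259,.12,1.675)])
E
```

```text
5 pos [0.4452 0.3249 0.2515] yaw 1.625 F [-0.1  0.1  0.5] w 9.19 t 2.55
[{"x": -2.26, "y": 4.38, "z": -0.98, "rx": 0.001, "ry": -0.017, "rz": 0.001}, {"x": -2.28, "y": 4.38, "z": -0.95, "rx": 0.0, "ry": -0.016, "rz": 0.001}, {"x": -2.29, "y": 4.38, "z": -0.91, "rx": 0.001, "ry": -0.017, "rz": 0.001}, {"x": 0.0, "y": 0.0, "z": 0.0, "rx": -0.0, "ry": 0.0, "rz": -0.0}, {"x": 0.0, "y": 0.0, "z": 0.0, "rx": -0.0, "ry": 0.0, "rz": -0.0}]
```

Emit:
move_arm(series=[{"x": -2.3,"y": 4.4,"z": -0.9,"rx": 0,"ry": -0.017,"rz": 0},{"x": -2.3,"y": 4.4,"z": -0.9,"rx": 0,"ry": -0.017,"rz": 0},{"x": -2.3,"y": 4.4,"z": -0.9,"rx": 0,"ry": -0.017,"rz": 0},{"x": 0,"y": 0,"z": 0,"rx": 0,"ry": 0,"rz": 0},{"x": 0,"y": 0,"z": 0,"rx": 0,"ry": 0,"rz": 0}], jaw=4.6, newtons=30)

```text
clock: 3.18
position: [0.4779, 0.2597, 0.1168]
ee_rot: [-1.153, -1.293, 1.284]
force: [0.2, -0.3, 0.5]
width: 0.523
```

```bash
python3 - <<'E'
from h import *
snap("w3")
plan([(.4785,.259,.12,1.675)])
E
```

```text
snap [0.4779 0.2597 0.1168] dq 0.016
1 pos [0.4779 0.2593 0.1167] yaw 1.68 F [-0.1 -0.6 -0. ] w 4.69 t 3.23
[{"x": -0.03, "y": -0.33, "z": -0.05, "rx": 0.003, "ry": 0.005, "rz": 0.004}]
```

View pics/w3.png

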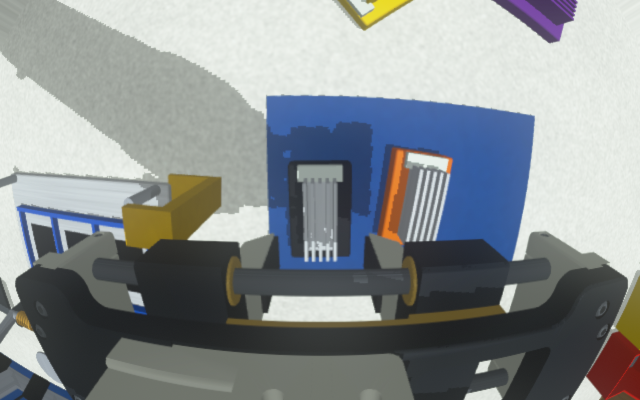

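```bash
python3 - <<'E'
from h import *
st,im=pickle.load(open("pics/w3.pkl","rb"))
for u,v in [(289,161),(351,160),(351,252)]: print(at("wrist",u,v,.02,st).round(4))
plan([(.4785,.259,.042,1.675,4)])
E
```

```text
[0.4417 0.2302 0.02  ]
[0.4357 0.2776 0.02  ]
[0.5125 0.2881 0.02  ]
2 pos [0.4779 0.2593 0.1167] yaw 1.68 F [-0.1 -0.6 -0. ] w 4.69 t 3.23
[{"x": -0.03, "y": 3.73, "z": -0.02, "rx": 0.001, "ry": 0.002, "rz": 0.002}, {"x": -0.03, "y": 3.74, "z": -0.02, "rx": 0.002, "ry": 0.003, "rz": 0.002}]
```

Emit:
move_arm(series=[{"x": 0,"y": 3.7,"z": 0,"rx": 0,"ry": 0,"rz": 0},{"x": -0.05,"y": 3.7,"z": 0,"rx": 0.003,"ry": 0.005,"rz": 0.004},{"x": 0,"y": 0,"z": 0,"rx": 0,"ry": 0,"rz": 0}])

```text
clock: 3.6
position: [0.4806, 0.2638, 0.0467]
ee_rot: [-1.16, -1.294, 1.278]
force: [0.3, 0.1, 0.3]
width: 0.498
```

```bash
python3 - <<'E'
from h import *
plan([(.4785,.259,.042,1.675,4)])
E
```

```text
1 pos [0.4806 0.2638 0.0467] yaw 1.676 F [0.3 0.1 0.3] w 4.58 t 3.6
[{"x": -0.46, "y": 0.47, "z": 0.26, "rx": 0.008, "ry": 0.001, "rz": 0.005}]
```

Emit:
move_arm(series=[{"x": -0.45,"y": 0.45,"z": 0.25,"rx": 0.008,"ry": 0,"rz": 0.005},{"x": 0,"y": 0,"z": 0,"rx": 0,"ry": 0,"rz": 0}])

```text
clock: 3.85
position: [0.4797, 0.2612, 0.0456]
ee_rot: [-1.158, -1.291, 1.283]
force: [0.8, 0.2, 0.8]
width: 0.503
```

```bash
python3 - <<'E'
from h import *
plan([(.4785,.259,.042,1.675,4)])
E
```

```text
1 pos [0.4797 0.2612 0.0456] yaw 1.677 F [0.8 0.2 0.8] w 4.61 t 3.85
[{"x": -0.2, "y": 0.35, "z": 0.14, "rx": 0.004, "ry": 0.002, "rz": 0.002}]
```

Emit:
move_arm(series=[{"x": -0.3,"y": 0.5,"z": 0.2,"rx": 0.004,"ry": 0,"rz": 0.002},{"x": -0.1,"y": 0.1,"z": 0.1,"rx": 0,"ry": 0,"rz": 0}])

```text
clock: 4.1
position: [0.4785, 0.2603, 0.0421]
ee_rot: [-1.156, -1.294, 1.281]
force: [0.7, 3.5, -0.9]
width: 0.499
```

```bash
python3 - <<'E'
from h import *
plan([(.4785,.259,.042,1.675,4)])
E
```

```text
1 pos [0.4785 0.2603 0.0421] yaw 1.677 F [ 0.7  3.5 -0.9] w 4.58 t 4.1
[{"x": -0.13, "y": 0.01, "z": 0.02, "rx": 0.005, "ry": 0.002, "rz": 0.006}]
```

Emit:
move_arm(series=[{"x": 0,"y": 0,"z": 0,"rx": 0,"ry": 0,"rz": 0},{"x": 0,"y": 0,"z": 0,"rx": 0,"ry": 0,"rz": 0},{"x": 0,"y": 0,"z": 0,"rx": 0,"ry": 0,"rz": 0},{"x": 0,"y": 0,"z": 0,"rx": 0,"ry": 0,"rz": 0}], jaw=1.8)

```text
clock: 4.6
position: [0.4786, 0.2603, 0.0427]
ee_rot: [-1.156, -1.294, 1.28]
force: [-0.9, 2.9, -0.6]
width: 0.26
```

```bash
python3 - <<'E'
from h import *
plan([(.476,.259,.16,1.675)])
E
```

```text
2 pos [0.4786 0.2603 0.0427] yaw 1.677 F [-0.9  2.9 -0.6] w 2.39 t 4.6
[{"x": -0.02, "y": -5.87, "z": 0.11, "rx": 0.003, "ry": 0.001, "rz": 0.003}, {"x": -0.03, "y": -5.86, "z": 0.12, "rx": 0.002, "ry": 0.001, "rz": 0.003}]
```

Emit:
move_arm(series=[{"x": 0,"y": -5,"z": 0,"rx": 0,"ry": 0,"rz": 0},{"x": 0,"y": -5,"z": 0,"rx": 0.003,"ry": 0,"rz": 0.003},{"x": 0,"y": -5,"z": 0,"rx": 0.003,"ry": 0,"rz": 0.003}])

```text
clock: 4.97
position: [0.4756, 0.2565, 0.1918]
ee_rot: [-1.153, -1.277, 1.297]
force: [1.5, -0.4, -3.2]
width: 0.26
```

```bash
python3 - <<'E'
from h import *
plan([(.5634,.0674,.17,1.595,5)])
E
```

```text
5 pos [0.4756 0.2565 0.1918] yaw 1.678 F [ 1.5 -0.4 -3.2] w 2.38 t 4.97
[{"x": -3.95, "y": 0.44, "z": -1.35, "rx": -0.002, "ry": 0.017, "rz": -0.001}, {"x": -3.92, "y": 0.44, "z": -1.41, "rx": -0.002, "ry": 0.016, "rz": -0.001}, {"x": -3.9, "y": 0.44, "z": -1.47, "rx": -0.002, "ry": 0.017, "rz": -0.001}, {"x": -3.87, "y": 0.44, "z": -1.54, "rx": -0.002, "ry": 0.016, "rz": -0.001}, {"x": -3.85, "y": 0.44, "z": -1.61, "rx": -0.003, "ry": 0.017, "rz": -0.001}]
```

Emit:
move_arm(series=[{"x": -3.9,"y": 0.1,"z": -1.4,"rx": 0,"ry": 0.017,"rz": 0},{"x": -3.9,"y": 0.1,"z": -1.4,"rx": 0,"ry": 0.017,"rz": 0},{"x": -3.9,"y": 0.4,"z": -1.5,"rx": 0,"ry": 0.017,"rz": 0},{"x": -3.9,"y": 0.4,"z": -1.5,"rx": 0,"ry": 0.017,"rz": 0},{"x": -3.5,"y": 0.4,"z": -1.6,"rx": 0,"ry": 0.017,"rz": 0},{"x": 0,"y": 0,"z": 0,"rx": 0,"ry": 0,"rz": 0}])

```text
clock: 5.72
position: [0.5652, 0.0624, 0.1801]
ee_rot: [-1.201, -1.21, 1.234]
force: [-0.8, -1.0, -2.4]
width: 0.26
```

```bash
python3 - <<'E'
from h import *
plan([(.5634,.0674,.12,1.595,5)])
E
```

```text
2 pos [0.5652 0.0624 0.1801] yaw 1.588 F [-0.8 -1.  -2.4] w 2.38 t 5.72
[{"x": 0.28, "y": 3.01, "z": 0.06, "rx": -0.005, "ry": -0.003, "rz": -0.005}, {"x": 0.27, "y": 3.0, "z": 0.07, "rx": -0.005, "ry": -0.004, "rz": -0.005}]
```

Emit:
move_arm(series=[{"x": 0.28,"y": 3.0,"z": 0.06,"rx": -0.005,"ry": -0.003,"rz": -0.005},{"x": 0.28,"y": 3.0,"z": 0.06,"rx": -0.005,"ry": -0.003,"rz": -0.005},{"x": 0,"y": 0,"z": 0,"rx": 0,"ry": 0,"rz": 0}])

```text
clock: 6.1
position: [0.5619, 0.0673, 0.1185]
ee_rot: [-1.197, -1.225, 1.228]
force: [-0.6, -0.9, -2.4]
width: 0.259
```

```bash
python3 - <<'E'
from h import *
st,im=snap("w4")
plan([(.5634,.0674,.12,1.595,5)])
for y in(-.068,0,.068):
  for sx in(-1,1):
    for sy in (-1,1):
      c,s=np.cos(.024),np.sin(.024);lx,ly=sx*.0475,y+sy*.032
      u,v=proj("wrist",(.565+c*lx-s*ly,-.0006+s*lx+c*ly,.021),st);cv2.circle(im,(int(u),int(v)),2,(0,0,255),-1)
cv2.imwrite("pics/w4o.png",im)
E
```

```text
snap [0.5619 0.0673 0.1185] dq 0.033
1 pos [0.5628 0.0677 0.1198] yaw 1.594 F [-0.1 -0.4 -1.2] w 2.41 t 6.15
[{"x": -0.03, "y": -0.02, "z": -0.06, "rx": 0.0, "ry": -0.001, "rz": -0.0}]
```

View pics/w4o.png

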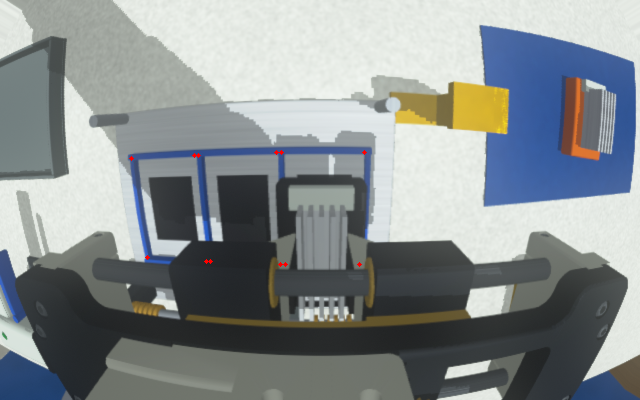

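Emit:
move_arm(series=[{"x": 0,"y": 3.0,"z": -0.05,"rx": 0,"ry": 0,"rz": 0},{"x": 0,"y": 2.5,"z": -0.03,"rx": 0,"ry": 0,"rz": 0},{"x": 0,"y": 0.6,"z": 0,"rx": 0,"ry": 0,"rz": 0}])

```text
clock: 6.52
position: [0.5664, 0.0693, 0.0624]
ee_rot: [-1.203, -1.231, 1.224]
force: [-0.5, -0.5, -1.3]
width: 0.259
```

```bash
python3 - <<'E'
from h import *
plan([(.5634,.0674,.0527,1.595,5)])
E
```

```text
1 pos [0.5664 0.0693 0.0624] yaw 1.595 F [-0.5 -0.5 -1.3] w 2.38 t 6.53
[{"x": -0.18, "y": 0.97, "z": 0.32, "rx": 0.006, "ry": -0.0, "rz": -0.0}]
```

Emit:
move_arm(series=[{"x": -0.18,"y": 0.6,"z": 0.35,"rx": 0.006,"ry": 0,"rz": 0},{"x": -0.05,"y": 0.4,"z": 0.15,"rx": 0,"ry": 0,"rz": 0}])

```text
clock: 6.78
position: [0.5626, 0.0674, 0.0542]
ee_rot: [-1.2, -1.229, 1.225]
force: [0.7, 0.6, -1.8]
width: 0.263
```

```bash
python3 - <<'E'
from h import *
plan([(.5634,.0674,.0527,1.595,5)])
E
```

```text
1 pos [0.5626 0.0674 0.0542] yaw 1.595 F [ 0.7  0.6 -1.8] w 2.41 t 6.78
[{"x": -0.01, "y": 0.15, "z": -0.08, "rx": 0.003, "ry": -0.0, "rz": 0.0}]
```

Emit:
move_arm(series=[{"x": 0,"y": 0.25,"z": -0.1,"rx": 0.003,"ry": 0,"rz": 0},{"x": 0,"y": 0.1,"z": 0,"rx": 0,"ry": 0,"rz": 0}])

```text
clock: 7.02
position: [0.5633, 0.0674, 0.0526]
ee_rot: [-1.199, -1.226, 1.228]
force: [-4.5, -2.4, 9.8]
width: 0.264
```

```bash
python3 - <<'E'
from h import *
plan([(.5634,.0674,.0527,1.595,5)])
E
```

```text
1 pos [0.5633 0.0674 0.0526] yaw 1.595 F [-4.5 -2.4  9.8] w 2.43 t 7.03
[{"x": -0.0, "y": -0.01, "z": -0.01, "rx": -0.0, "ry": -0.0, "rz": -0.001}]
```

Emit:
move_arm(series=[{"x": 0,"y": -0.1,"z": 0,"rx": 0,"ry": 0,"rz": 0},{"x": 0,"y": 0,"z": 0,"rx": 0,"ry": 0,"rz": 0},{"x": 0,"y": 0,"z": 0,"rx": 0,"ry": 0,"rz": 0},{"x": 0,"y": -3,"z": 0,"rx": 0,"ry": 0,"rz": 0},{"x": 0,"y": -5,"z": 0,"rx": 0,"ry": 0,"rz": 0},{"x": 0,"y": -5,"z": 0,"rx": 0,"ry": 0,"rz": 0}], jaw=4.6)

```text
clock: 7.78
position: [0.5624, 0.067, 0.1845]
ee_rot: [-1.195, -1.223, 1.23]
force: [0.7, 0.1, 0.2]
width: 0.499
```

```bash
python3 - <<'E'
from h import *
snap("w5");crop("top",150,90,200,150,4,"pics/t3.png")
plan([(.4615,.336,.16,1.56,6)])
E
```

```text
snap [0.5624 0.067  0.1845] dq 0.756
5 pos [0.5652 0.0685 0.1885] yaw 1.595 F [0.6 0.3 0.2] w 4.6 t 7.88
[{"x": 5.4, "y": 0.57, "z": 1.95, "rx": 0.001, "ry": 0.007, "rz": 0.0}, {"x": 5.38, "y": 0.57, "z": 1.98, "rx": 0.001, "ry": 0.007, "rz": 0.0}, {"x": 5.37, "y": 0.57, "z": 2.02, "rx": 0.0, "ry": 0.007, "rz": 0.0}, {"x": 5.36, "y": 0.57, "z": 2.06, "rx": 0.001, "ry": 0.007, "rz": 0.0}, {"x": 5.34, "y": 0.56, "z": 2.1, "rx": 0.0, "ry": 0.007, "rz": 0.0}]
```

View pics/w5.png

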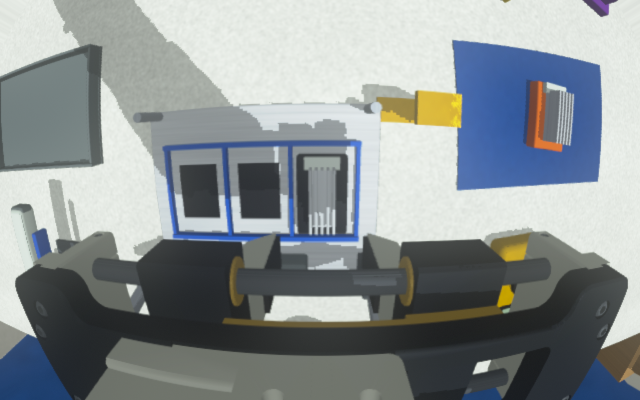

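View pics/t3.png

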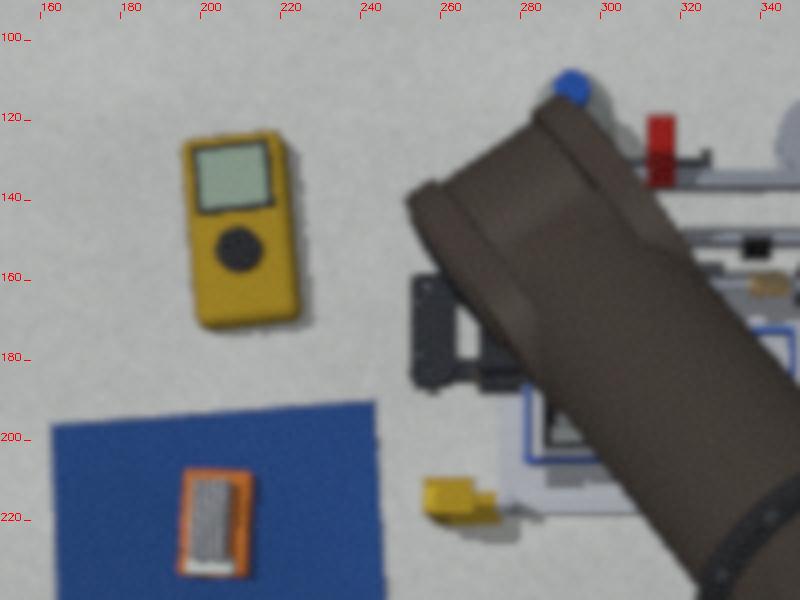

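Black sits flat between the ribs of bay +68 (seen at 322,190), and orange is still at its old place in the top view (204,221).

Emit:
move_arm(series=[{"x": 5.4,"y": 0.4,"z": 2.0,"rx": 0,"ry": 0.007,"rz": 0},{"x": 5.4,"y": 0.4,"z": 2.0,"rx": 0,"ry": 0.007,"rz": 0},{"x": 5.4,"y": 0.4,"z": 2.0,"rx": 0,"ry": 0.007,"rz": 0},{"x": 5.4,"y": 1.5,"z": 2.0,"rx": 0,"ry": 0.007,"rz": 0},{"x": 5.0,"y": 2.0,"z": 2.0,"rx": 0,"ry": 0.007,"rz": 0},{"x": 0,"y": 0,"z": 0,"rx": 0,"ry": 0,"rz": 0},{"x": 0,"y": 0,"z": 0,"rx": 0,"ry": 0,"rz": 0}])

```text
clock: 8.75
position: [0.4625, 0.3397, 0.1376]
ee_rot: [-1.221, -1.2, 1.193]
force: [0.5, -0.1, -0.0]
width: 0.502
```

```bash
python3 - <<'E'
from h import *
snap("w6")
plan([(.4615,.336,.1,1.56,5)])
E
```

```text
snap [0.4625 0.3397 0.1376] dq 0.028
1 pos [0.4622 0.3398 0.1377] yaw 1.553 F [-0.2 -0.  -0.9] w 4.63 t 8.8
[{"x": -0.39, "y": 3.77, "z": 0.08, "rx": 0.005, "ry": -0.007, "rz": 0.001}]
```

View pics/w6.png

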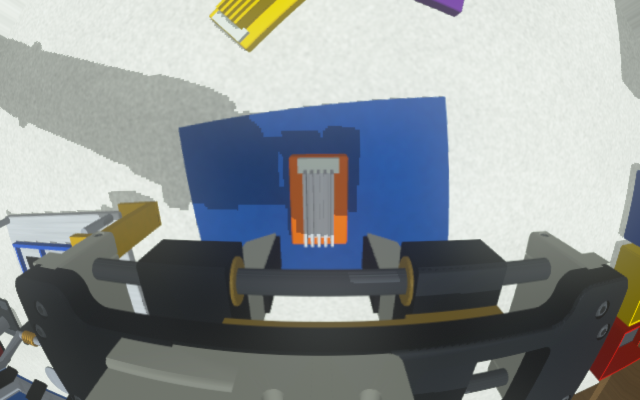

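```bash
python3 - <<'E'
from h import *
st,im=pickle.load(open("pics/w6.pkl","rb"))
rect([(290,154.5),(348.5,155),(348,244),(291,244)],.02,st)
plan([(.4615,.3385,.1,1.56,5)])
E
```

```text
c [0.4618 0.3371 0.02  ] len 0.0807 wid 0.0502 jaw yaw 1.554 1.549
1 pos [0.4622 0.3398 0.1377] yaw 1.553 F [-0.2 -0.  -0.9] w 4.63 t 8.8
[{"x": -0.14, "y": 3.77, "z": 0.09, "rx": 0.005, "ry": -0.007, "rz": 0.001}]
```

Emit:
move_arm(series=[{"x": -0.3,"y": 4.0,"z": 0.1,"rx": 0.003,"ry": 0,"rz": 0},{"x": -0.1,"y": 3.6,"z": 0.1,"rx": 0,"ry": 0,"rz": 0},{"x": 0,"y": 0.8,"z": 0,"rx": 0,"ry": 0,"rz": 0}])

```text
clock: 9.18
position: [0.4647, 0.3323, 0.0534]
ee_rot: [-1.224, -1.196, 1.186]
force: [-0.1, 0.9, -0.6]
width: 0.499
```

```bash
python3 - <<'E'
from h import *
plan([(.4617,.337,.042,1.555,5)])
E
```

```text
1 pos [0.4647 0.3323 0.0534] yaw 1.546 F [-0.1  0.9 -0.6] w 4.59 t 9.18
[{"x": 0.46, "y": 1.14, "z": 0.32, "rx": 0.006, "ry": -0.009, "rz": 0.002}]
```

Emit:
move_arm(series=[{"x": 0.45,"y": 0.8,"z": 0.35,"rx": 0.006,"ry": -0.009,"rz": 0},{"x": 0.1,"y": 0.5,"z": 0.15,"rx": 0,"ry": 0,"rz": 0}])

```text
clock: 9.43
position: [0.4614, 0.3378, 0.0414]
ee_rot: [-1.217, -1.198, 1.193]
force: [-0.0, -0.9, -0.1]
width: 0.503
```

```bash
python3 - <<'E'
from h import *
plan([(.4617,.337,.042,1.555,5)])
E
```

```text
1 pos [0.4614 0.3378 0.0414] yaw 1.553 F [-0.  -0.9 -0.1] w 4.61 t 9.43
[{"x": -0.08, "y": -0.06, "z": -0.03, "rx": 0.001, "ry": -0.002, "rz": 0.003}]
```

Emit:
move_arm(series=[{"x": 0,"y": -0.06,"z": 0,"rx": 0,"ry": 0,"rz": 0},{"x": 0,"y": 0,"z": 0,"rx": 0,"ry": 0,"rz": 0},{"x": 0,"y": 0,"z": 0,"rx": 0,"ry": 0,"rz": 0},{"x": 0,"y": 0,"z": 0,"rx": 0,"ry": 0,"rz": 0}], jaw=1.8)

```text
clock: 9.93
position: [0.462, 0.3386, 0.0437]
ee_rot: [-1.217, -1.2, 1.191]
force: [-1.0, 0.5, -2.5]
width: 0.26
```

```bash
python3 - <<'E'
from h import *
plan([(.5646,-.0002,.18,1.595,5.5)])
E
```

```text
7 pos [0.462  0.3386 0.0437] yaw 1.553 F [-1.   0.5 -2.5] w 2.38 t 9.93
[{"x": -4.8, "y": -1.96, "z": -1.56, "rx": 0.001, "ry": -0.006, "rz": 0.001}, {"x": -4.82, "y": -1.96, "z": -1.53, "rx": 0.0, "ry": -0.006, "rz": 0.001}, {"x": -4.83, "y": -1.95, "z": -1.5, "rx": 0.001, "ry": -0.006, "rz": 0.0}, {"x": -4.83, "y": -1.96, "z": -1.47, "rx": 0.0, "ry": -0.006, "rz": 0.001}, {"x": -4.85, "y": -1.95, "z": -1.44, "rx": 0.001, "ry": -0.006, "rz": 0.0}, {"x": -4.85, "y": -1.95, "z": -1.41, "rx": 0.0, "ry": -0.006, "rz": 0.001}, {"x": -4.87, "y": -1.95, "z": -1.37, "rx": 0.001, "ry": -0.006, "rz": 0.0}]
```

Emit:
move_arm(series=[{"x": 0,"y": -5,"z": 0,"rx": 0,"ry": 0,"rz": 0},{"x": 0,"y": -5,"z": 0,"rx": 0,"ry": 0,"rz": 0},{"x": -3.0,"y": -4,"z": -1,"rx": 0,"ry": 0,"rz": 0},{"x": -5,"y": 0,"z": -1.6,"rx": 0,"ry": -0.007,"rz": 0},{"x": -5,"y": 0,"z": -1.6,"rx": 0,"ry": -0.007,"rz": 0},{"x": -5,"y": 0,"z": -1.6,"rx": 0,"ry": -0.007,"rz": 0},{"x": -5,"y": 0,"z": -1.5,"rx": 0,"ry": -0.007,"rz": 0},{"x": -5,"y": 0,"z": -1.5,"rx": 0,"ry": -0.007,"rz": 0},{"x": -5,"y": 0,"z": -1.4,"rx": 0,"ry": -0.007,"rz": 0},{"x": -1.5,"y": 0,"z": -0.5,"rx": 0,"ry": 0,"rz": 0},{"x": 0,"y": 0,"z": 0,"rx": 0,"ry": 0,"rz": 0}])

```text
clock: 11.3
position: [0.5709, -0.0172, 0.1867]
ee_rot: [-1.195, -1.234, 1.226]
force: [0.1, 0.7, -1.1]
width: 0.258
```

```bash
python3 - <<'E'
from h import *
print(arm.observe()["joints"].round(2))
snap("w7")
plan([(.5646,-.0002,.11,1.595,5)])
E
```

```text
[ 0.53  0.55 -0.87  1.73  0.47  1.07  1.11]
snap [ 0.5709 -0.0172  0.1867] dq 0.009
2 pos [ 0.5707 -0.0164  0.1867] yaw 1.6 F [ 0.1  0.3 -2. ] w 2.41 t 11.35
[{"x": 0.8, "y": 3.84, "z": 0.29, "rx": 0.002, "ry": 0.002, "rz": 0.002}, {"x": 0.82, "y": 3.84, "z": 0.29, "rx": 0.001, "ry": 0.003, "rz": 0.002}]
```

View pics/w7.png

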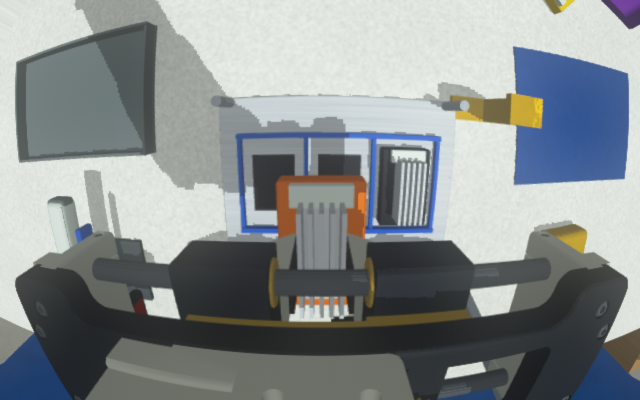

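Emit:
move_arm(series=[{"x": 0.8,"y": 3.9,"z": 0.3,"rx": 0,"ry": 0.002,"rz": 0},{"x": 0.8,"y": 3.9,"z": 0.3,"rx": 0,"ry": 0.003,"rz": 0},{"x": 0,"y": 0,"z": 0,"rx": 0,"ry": 0,"rz": 0}])

```text
clock: 11.72
position: [0.5637, 0.0066, 0.1087]
ee_rot: [-1.193, -1.239, 1.225]
force: [-0.1, -0.2, -1.5]
width: 0.264
```

```bash
python3 - <<'E'
from h import *
plan([(.5646,-.0002,.055,1.595,3)])
E
```

```text
2 pos [0.5637 0.0066 0.1087] yaw 1.602 F [-0.1 -0.2 -1.5] w 2.43 t 11.72
[{"x": -0.36, "y": 2.68, "z": -0.02, "rx": 0.003, "ry": 0.004, "rz": 0.003}, {"x": -0.35, "y": 2.69, "z": -0.04, "rx": 0.002, "ry": 0.003, "rz": 0.003}]
```

Emit:
move_arm(series=[{"x": -0.5,"y": 1.8,"z": 0,"rx": 0.003,"ry": 0.004,"rz": 0.003},{"x": -0.1,"y": 1.8,"z": 0,"rx": 0.002,"ry": 0.003,"rz": 0.003},{"x": 0,"y": 0.5,"z": 0.2,"rx": 0,"ry": 0,"rz": 0}])

```text
clock: 12.1
position: [0.564, 0.0019, 0.0684]
ee_rot: [-1.2, -1.231, 1.226]
force: [0.1, -0.1, -0.6]
width: 0.256
```

```bash
python3 - <<'E'
from h import *
plan([(.5646,-.0002,.054,1.595,3)])
E
```

```text
1 pos [0.564  0.0019 0.0684] yaw 1.596 F [ 0.1 -0.1 -0.6] w 2.35 t 12.1
[{"x": -0.21, "y": 1.44, "z": -0.05, "rx": 0.004, "ry": 0.001, "rz": -0.0}]
```

Emit:
move_arm(series=[{"x": -0.2,"y": 1.2,"z": 0,"rx": 0.004,"ry": 0,"rz": 0},{"x": -0.1,"y": 0.4,"z": 0.1,"rx": 0,"ry": 0,"rz": 0}])

```text
clock: 12.35
position: [0.5638, -0.0011, 0.0533]
ee_rot: [-1.199, -1.229, 1.227]
force: [-11.3, -2.0, 39.0]
width: 0.255
```

```bash
python3 - <<'E'
from h import *
plan([(.5646,-.0002,.0525,1.595,3)])
E
```

```text
1 pos [ 0.5638 -0.0011  0.0533] yaw 1.596 F [-11.3  -2.   39. ] w 2.34 t 12.35
[{"x": 0.09, "y": 0.08, "z": -0.08, "rx": 0.002, "ry": 0.001, "rz": -0.001}]
```

Emit:
move_arm(series=[{"x": 0,"y": -0.15,"z": 0,"rx": 0,"ry": 0,"rz": 0}])

```text
clock: 12.48
position: [0.564, -0.0013, 0.055]
ee_rot: [-1.2, -1.229, 1.227]
force: [0.3, -0.7, -2.2]
width: 0.262
```

Emit:
move_arm(series=[{"x": 0,"y": 0,"z": 0,"rx": 0,"ry": 0,"rz": 0},{"x": 0,"y": 0,"z": 0,"rx": 0,"ry": 0,"rz": 0},{"x": 0,"y": 0,"z": 0,"rx": 0,"ry": 0,"rz": 0},{"x": 0,"y": -3,"z": 0,"rx": 0,"ry": 0,"rz": 0},{"x": 0,"y": -6,"z": 0,"rx": 0,"ry": 0,"rz": 0},{"x": 0,"y": -6,"z": 0,"rx": 0,"ry": 0,"rz": 0},{"x": 0,"y": -6,"z": 0,"rx": 0,"ry": 0,"rz": 0},{"x": 0,"y": -6,"z": 0,"rx": 0,"ry": 0,"rz": 0},{"x": 0,"y": 0,"z": 0,"rx": 0,"ry": 0,"rz": 0}], jaw=4.6)

```text
clock: 13.6
position: [0.5634, -0.0013, 0.3329]
ee_rot: [-1.198, -1.229, 1.227]
force: [0.1, -0.1, -1.2]
width: 0.499
```

```bash
python3 - <<'E'
from h import *
snap("w8")
plan([(.685,.005,.36,1.595,5)])
E
```

```text
snap [ 0.5634 -0.0013  0.3329] dq 0.08
3 pos [ 0.5624 -0.002   0.3303] yaw 1.596 F [-0.8 -0.4 -0.2] w 4.58 t 13.65
[{"x": 0.13, "y": -1.0, "z": -4.09, "rx": -0.001, "ry": 0.0, "rz": -0.0}, {"x": 0.13, "y": -0.99, "z": -4.09, "rx": -0.001, "ry": 0.0, "rz": -0.0}, {"x": 0.13, "y": -0.99, "z": -4.09, "rx": -0.001, "ry": 0.001, "rz": -0.0}]
```

View pics/w8.png

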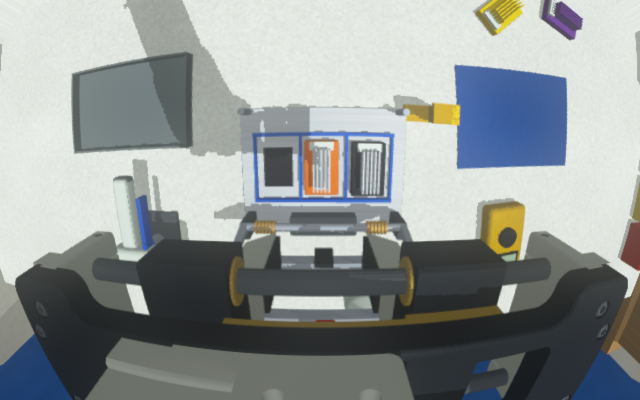

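Emit:
move_arm(series=[{"x": 0.1,"y": -1.2,"z": -4.1,"rx": 0,"ry": 0,"rz": 0},{"x": 0.1,"y": -0.8,"z": -4.1,"rx": 0,"ry": 0,"rz": 0},{"x": 0.1,"y": 0,"z": -4.3,"rx": 0,"ry": 0,"rz": 0},{"x": 0,"y": 0,"z": 0,"rx": 0,"ry": 0,"rz": 0}])

```text
clock: 14.15
position: [0.6882, 0.0022, 0.3426]
ee_rot: [-1.192, -1.215, 1.237]
force: [0.5, -0.1, -1.0]
width: 0.502
```

```bash
python3 - <<'E'
from h import *
snap("w9")
crop("top",240,90,130,140,4,"pics/t4.png")
crop("scene",270,130,150,140,4,"pics/s4.png")
plan([(.687,.003,.2716,1.595,5)])
E
```

```text
snap [0.6882 0.0022 0.3426] dq 0.045
2 pos [0.686  0.0025 0.3451] yaw 1.596 F [-0.8 -0.6  0.7] w 4.59 t 14.3
[{"x": 0.05, "y": 3.67, "z": -0.09, "rx": -0.006, "ry": 0.0, "rz": -0.003}, {"x": 0.03, "y": 3.68, "z": -0.07, "rx": -0.005, "ry": 0.001, "rz": -0.002}]
```

View pics/w9.png

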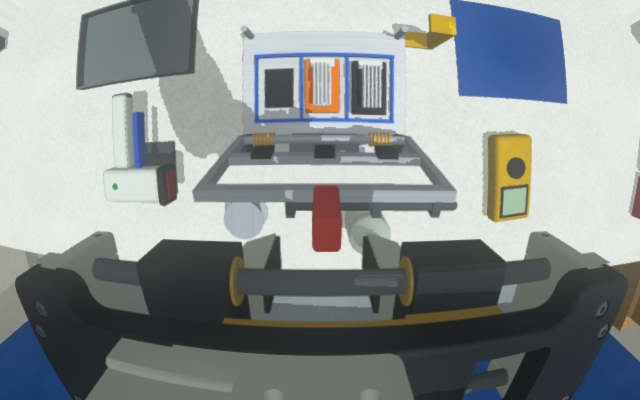

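View pics/s4.png

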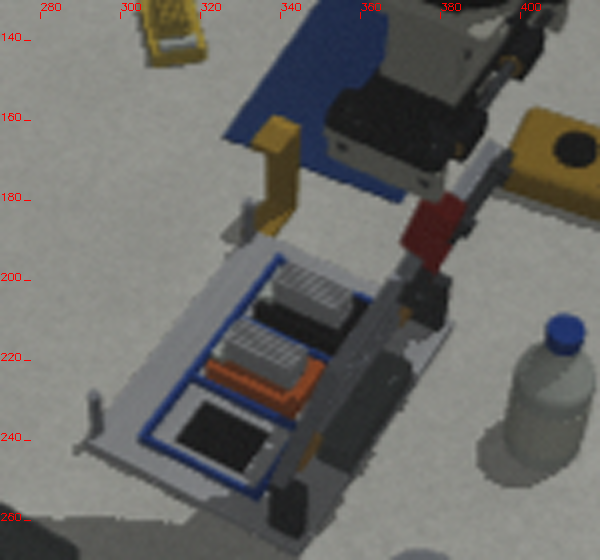

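```bash
python3 - <<'E'
from h import *
st,im=pickle.load(open("pics/w9.pkl","rb"))
for r in(.172,.199,.226):
  print(r,proj("wrist",(.640+.227*r,.0023,.07+.974*r),st))
o=at("wrist",327,251,.07+.974*.226,st);print(o)
E
```

```text
0.172 (np.float64(323.52926184862974), np.float64(197.67985939200474))
0.199 (np.float64(323.3797152652375), np.float64(214.51934650291383))
0.226 (np.float64(323.1902754420057), np.float64(235.14290945961767))
[0.70283566 0.00519595 0.290124  ]
```

Emit:
move_arm(series=[{"x": 0.25,"y": 2.6,"z": -0.1,"rx": -0.006,"ry": 0,"rz": -0.003},{"x": 0.05,"y": 2.6,"z": -0.1,"rx": -0.005,"ry": 0,"rz": -0.002},{"x": 0,"y": 2.0,"z": 0,"rx": 0,"ry": 0,"rz": 0}], newtons=15)

```text
clock: 14.68
position: [0.6855, 0.0054, 0.2737]
ee_rot: [-1.201, -1.23, 1.228]
force: [1.2, 0.5, -0.1]
width: 0.503
```

```bash
python3 - <<'E'
from h import *
snap("w10")
plan([(.687,.0045,.2716,1.595,5)])
E
```

```text
snap [0.6855 0.0054 0.2737] dq 0.312
1 pos [0.6845 0.0049 0.2709] yaw 1.597 F [-1.2  0.5 -1.9] w 4.59 t 14.72
[{"x": -0.05, "y": -0.07, "z": -0.24, "rx": -0.0, "ry": 0.002, "rz": -0.002}]
```

View pics/w10.png

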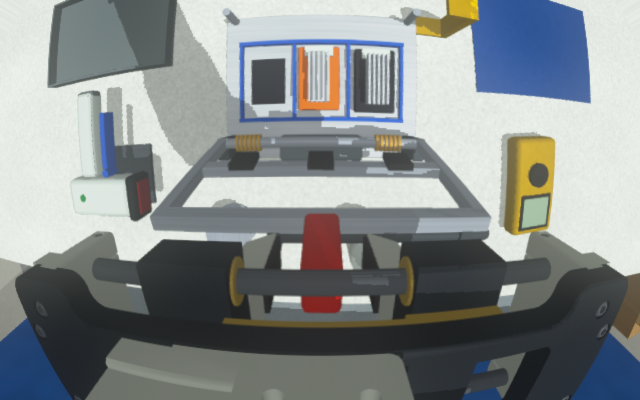

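The handle is centred between the pads (px 322,260), so I'm pinching it.

Emit:
move_arm(series=[{"x": 0,"y": -0.1,"z": -0.25,"rx": 0,"ry": 0,"rz": 0},{"x": 0,"y": 0,"z": 0,"rx": 0,"ry": 0,"rz": 0},{"x": 0,"y": 0,"z": 0,"rx": 0,"ry": 0,"rz": 0},{"x": 0,"y": 0,"z": 0,"rx": 0,"ry": 0,"rz": 0}], jaw=1.2)

```text
clock: 15.22
position: [0.6864, 0.0048, 0.2743]
ee_rot: [-1.2, -1.228, 1.229]
force: [0.7, 0.5, -5.3]
width: 0.214
```

```bash
cat >> h.py <<'E'
def arc(a1,r=None,da=.09,y0=.0023,n=12,H=np.array([.640,.07])):
    """follow gate circle from current angle to a1; prints rows"""
    st=arm.observe();p=st["position"];R=Ro.from_rotvec(st["ee_rot"]).as_matrix()
    v=np.array([H[0]-p[0],p[2]-H[1]]);a=np.arctan2(v[1],v[0]);rr=np.hypot(*v);r=r or rr
    print("a",a.round(3),"r",rr.round(4),"y",p[1].round(4),"yaw",np.arctan2(R[1,0],R[0,0]).round(3),"tilt",R[2,[0,2]].round(3),"F",st["force"].round(1),"w",(st["width"]*9.18).round(2),"t",round(st["clock"],2),"j",st["joints"].round(2))
    k=int(np.ceil(abs(a1-a)/da));
    tR=Rdown(1.595)
    for i in range(min(k,n)):
        b=a+(a1-a)*(i+1)/k; q=np.array([H[0]-r*np.cos(b),0,H[1]+r*np.sin(b)]);q[1]=p[1]
        d=tR.T@(q-p)*100;p=q;print(d.round(2).tolist())
E
python3 - <<'E'
from h import *
arc(0,r=.206)
E
```

```text
Traceback (most recent call last):
  File "h.py", line 56, in arc
    print("a",a.round(3),"r",rr.round(4),"y",p[1].round(4),"yaw",np.arctan2(R[1,0],R[0,0]).round(3),"tilt",R[2,[0,2]].round(3),"F",st["force"].round(1),"w",(st["width"]*9.18).round(2),"t",round(st["clock"],2),"j",st["joints"].round(2))
                                                                                                                                                            ^^^^^^^^^^^^^^^^^^^^^^^^
AttributeError: 'float' object has no attribute 'round'
```

```bash
sed -i 's/(st\["width"\]\*9.18).round(2)/round(float(st["width"]*9.18),2)/' h.py
python3 - <<'E'
from h import *
arc(0,r=.208)
E
```

```text
a 1.794 r 0.2095 y 0.0048 yaw 1.597 tilt [-0.003 -0.001] F [ 0.7  0.5 -5.3] w 1.97 t 15.22 j [ 0.38  0.66 -0.85  1.31  0.49  1.38  1.15]
[0.05, -0.18, 1.87]
[0.04, -0.17, 1.86]
[0.05, 0.0, 1.86]
[0.04, 0.17, 1.86]
[0.04, 0.33, 1.83]
[0.04, 0.5, 1.8]
[0.04, 0.66, 1.75]
[0.04, 0.81, 1.68]
[0.04, 0.96, 1.6]
[0.04, 1.1, 1.51]
[0.03, 1.23, 1.4]
[0.03, 1.35, 1.29]
```

Emit:
move_arm(series=[{"x": 0,"y": -0.2,"z": 1.9,"rx": 0,"ry": 0,"rz": 0},{"x": 0,"y": -0.15,"z": 1.85,"rx": 0,"ry": 0,"rz": 0},{"x": 0,"y": 0,"z": 1.85,"rx": 0,"ry": 0,"rz": 0},{"x": 0,"y": 0.2,"z": 1.85,"rx": 0,"ry": 0,"rz": 0},{"x": 0,"y": 0.35,"z": 1.8,"rx": 0,"ry": 0,"rz": 0}])

```text
clock: 15.85
position: [0.6008, 0.0027, 0.2758]
ee_rot: [-1.215, -1.243, 1.215]
force: [6.5, -0.5, 0.4]
width: 0.215
```

```bash
python3 - <<'E'
from h import *
arc(0,r=.208)
E
```

```text
a 1.383 r 0.2095 y 0.0027 yaw 1.593 tilt [ 0.    -0.022] F [ 6.5 -0.5  0.4] w 1.97 t 15.85 j [ 0.51  0.51 -0.91  1.56  0.43  1.25  1.13]
[0.04, 0.56, 1.72]
[0.04, 0.56, 1.71]
[0.04, 0.71, 1.65]
[0.04, 0.85, 1.58]
[0.04, 0.98, 1.51]
[0.03, 1.11, 1.42]
[0.03, 1.22, 1.31]
[0.03, 1.33, 1.2]
[0.03, 1.43, 1.08]
[0.02, 1.52, 0.96]
[0.02, 1.6, 0.82]
[0.02, 1.66, 0.68]
```

Emit:
move_arm(series=[{"x": 0,"y": 0.5,"z": 1.75,"rx": 0.008,"ry": 0,"rz": 0},{"x": 0,"y": 0.6,"z": 1.7,"rx": 0.006,"ry": 0,"rz": 0},{"x": 0,"y": 0.7,"z": 1.65,"rx": 0.004,"ry": 0,"rz": 0},{"x": 0,"y": 0.85,"z": 1.6,"rx": 0.004,"ry": 0,"rz": 0},{"x": 0,"y": 1.0,"z": 1.5,"rx": 0.004,"ry": 0,"rz": 0},{"x": 0,"y": 1.1,"z": 1.4,"rx": 0.004,"ry": 0,"rz": 0}])

```text
clock: 16.6
position: [0.5161, 0.0011, 0.2373]
ee_rot: [-1.22, -1.243, 1.212]
force: [0.1, -2.2, 11.9]
width: 0.218
```

```bash
python3 - <<'E'
from h import *
arc(0,r=.208)
E
```

```text
a 0.933 r 0.2082 y 0.0011 yaw 1.591 tilt [-0.002 -0.026] F [ 0.1 -2.2 11.9] w 2.0 t 16.6 j [ 0.61  0.41 -0.95  1.81  0.38  1.09  1.11]
[0.03, 1.12, 1.36]
[0.03, 1.22, 1.27]
[0.03, 1.33, 1.16]
[0.03, 1.42, 1.05]
[0.02, 1.5, 0.92]
[0.02, 1.58, 0.79]
[0.02, 1.64, 0.66]
[0.01, 1.69, 0.52]
[0.01, 1.72, 0.37]
[0.01, 1.75, 0.22]
[0.0, 1.76, 0.07]
```

Emit:
move_arm(series=[{"x": 0,"y": 1.15,"z": 1.35,"rx": 0.01,"ry": 0,"rz": 0},{"x": 0,"y": 1.25,"z": 1.25,"rx": 0.008,"ry": 0,"rz": 0},{"x": 0,"y": 1.35,"z": 1.15,"rx": 0.006,"ry": 0,"rz": 0},{"x": 0,"y": 1.45,"z": 1.05,"rx": 0.006,"ry": 0,"rz": 0},{"x": 0,"y": 1.55,"z": 0.9,"rx": 0.006,"ry": 0,"rz": 0}])

```text
clock: 17.23
position: [0.4629, 0.0002, 0.1756]
ee_rot: [-1.208, -1.223, 1.228]
force: [-6.2, -1.5, 12.5]
width: 0.216
```

```bash
python3 - <<'E'
from h import *
arc(0,r=.208)
E
```

```text
a 0.538 r 0.2062 y 0.0002 yaw 1.591 tilt [-0.007 -0.003] F [-6.2 -1.5 12.5] w 1.98 t 17.23 j [ 0.61  0.41 -0.94  1.99  0.42  0.94  1.05]
[0.03, 1.55, 1.04]
[0.02, 1.71, 0.73]
[0.01, 1.77, 0.57]
[0.01, 1.82, 0.41]
[0.01, 1.85, 0.25]
[0.0, 1.86, 0.08]
```

Emit:
move_arm(series=[{"x": 0,"y": 1.6,"z": 0.95,"rx": 0.002,"ry": 0,"rz": -0.004},{"x": 0,"y": 1.7,"z": 0.7,"rx": 0,"ry": 0,"rz": -0.003},{"x": 0,"y": 1.8,"z": 0.55,"rx": 0,"ry": 0,"rz": 0},{"x": 0,"y": 1.8,"z": 0.4,"rx": 0,"ry": 0,"rz": 0},{"x": 0,"y": 1.7,"z": 0.25,"rx": 0,"ry": 0,"rz": 0}])

```text
clock: 17.85
position: [0.4327, -0.0005, 0.0914]
ee_rot: [-1.206, -1.224, 1.229]
force: [-4.7, -1.8, 9.1]
width: 0.216
```

```bash
python3 - <<'E'
from h import *
arc(0,r=.207)
E
```

```text
a 0.103 r 0.2084 y -0.0005 yaw 1.592 tilt [-0.006 -0.003] F [-4.7 -1.8  9.1] w 1.98 t 17.85 j [ 0.53  0.48 -0.85  2.15  0.56  0.74  0.91]
[-0.0, 1.08, -0.06]
[0.0, 1.06, 0.03]
```

Emit:
move_arm(series=[{"x": 0,"y": 1.2,"z": 0,"rx": 0,"ry": 0,"rz": 0},{"x": 0,"y": 1.0,"z": 0,"rx": 0,"ry": 0,"rz": 0},{"x": 0,"y": 0.3,"z": 0,"rx": 0,"ry": 0,"rz": 0}])

```text
clock: 18.23
position: [0.4302, -0.0007, 0.0663]
ee_rot: [-1.205, -1.221, 1.234]
force: [-3.6, -1.4, 7.0]
width: 0.219
```

```bash
python3 - <<'E'
from h import *
arc(0,r=.207)
snap("w11")
crop("scene",270,130,150,140,4,"pics/s5.png")
E
```

```text
a -0.018 r 0.2099 y -0.0007 yaw 1.594 tilt [-0.01   0.001] F [-3.6 -1.4  7. ] w 2.01 t 18.23 j [ 0.49  0.52 -0.8   2.18  0.61  0.69  0.85]
[-0.01, -0.37, -0.28]
snap [ 0.4302 -0.0007  0.0663] dq 0.053
```

View pics/w11.png

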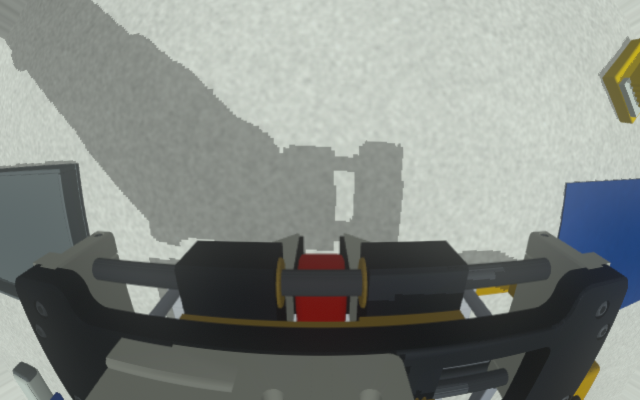

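View pics/s5.png

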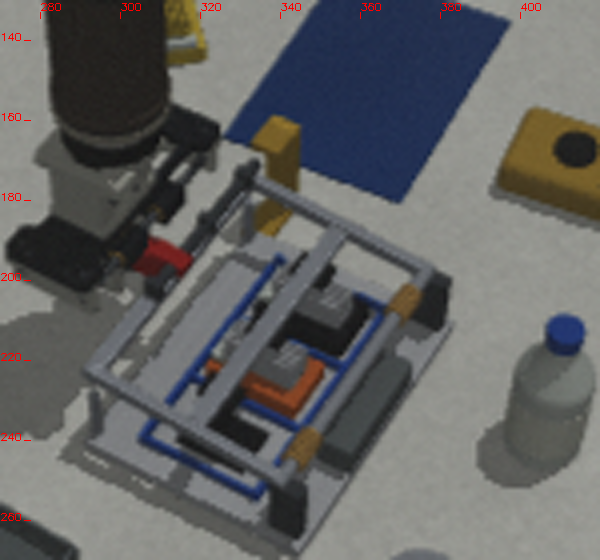

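Emit:
move_arm(series=[{"x": 0,"y": 0.4,"z": 0,"rx": 0,"ry": 0,"rz": -0.006},{"x": 0,"y": 0.2,"z": 0,"rx": 0,"ry": 0,"rz": -0.003}])

```text
clock: 18.58
position: [0.43, -0.0005, 0.0614]
ee_rot: [-1.199, -1.225, 1.229]
force: [-4.2, -0.3, 7.7]
width: 0.219
```

```bash
python3 - <<'E'
from h import *
arc(0,r=.207)
E
```

```text
a -0.041 r 0.2102 y -0.0005 yaw 1.595 tilt [-0.002  0.001] F [-4.2 -0.3  7.7] w 2.01 t 18.57 j [ 0.49  0.53 -0.8   2.18  0.62  0.67  0.85]
[-0.01, -0.86, -0.3]
```

```bash
python3 - <<'E'
from h import *
c,s=np.cos(.024),np.sin(.024)
crop("scene",280,140,110,100,7,"pics/s6.png")
for a in (0,.03,.06):
  for L,y in((.167,.112),(.167,-.112),(.199,0)):
    lx=.075-L*np.cos(a);print(a,L,y,np.round(proj("scene",(.565+c*lx-s*y,-.0006+s*lx+c*y,.07+L*np.sin(a))),1))
E
```

```text
0 0.167 0.112 [329.3 177.2]
0 0.167 -0.112 [290.3 225.4]
0 0.199 0 [301.9 196.2]
0.03 0.167 0.112 [329.3 176.2]
0.03 0.167 -0.112 [290.2 224.5]
0.03 0.199 0 [301.8 195. ]
0.06 0.167 0.112 [329.4 175.2]
0.06 0.167 -0.112 [290.2 223.5]
0.06 0.199 0 [301.8 193.8]
```

View pics/s6.png

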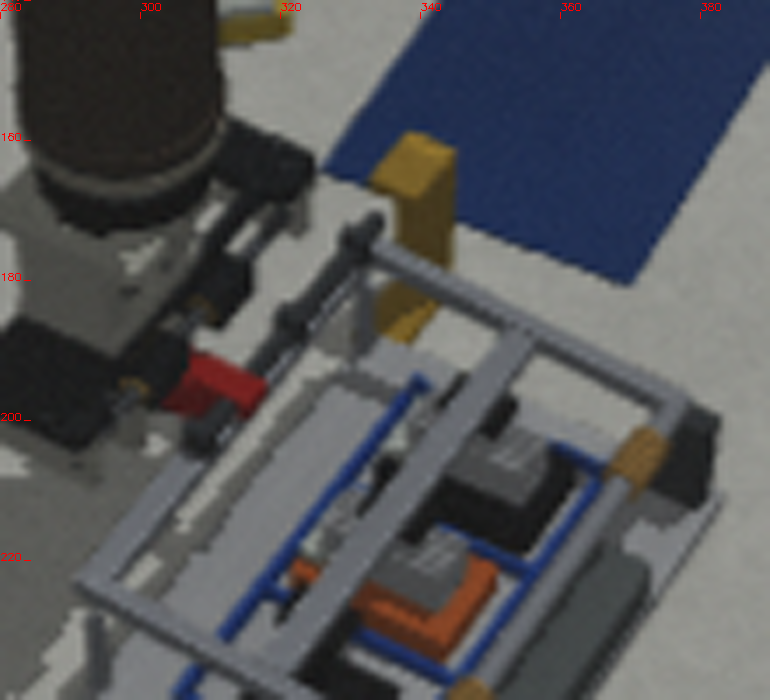

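Emit:
move_arm(series=[{"x": 0.6,"y": 0.05,"z": 0,"rx": 0,"ry": 0,"rz": 0},{"x": 0.7,"y": 0.05,"z": 0,"rx": 0,"ry": 0,"rz": 0},{"x": 0.7,"y": 0.05,"z": 0,"rx": 0,"ry": 0,"rz": 0}])

```text
clock: 19.0
position: [0.4296, 0.0136, 0.0611]
ee_rot: [-1.209, -1.216, 1.234]
force: [2.0, -31.1, 8.6]
width: 0.221
```

```bash
python3 - <<'E'
from h import *
arc(0,r=.207)
crop("scene",280,140,110,100,7,"pics/s7.png")
E
```

```text
a -0.042 r 0.2106 y 0.0136 yaw 1.59 tilt [-0.013  0.002] F [  2.  -31.1   8.6] w 2.03 t 19.0 j [ 0.44  0.53 -0.79  2.18  0.63  0.68  0.8 ]
[-0.01, -0.89, -0.34]
```

View pics/s7.png

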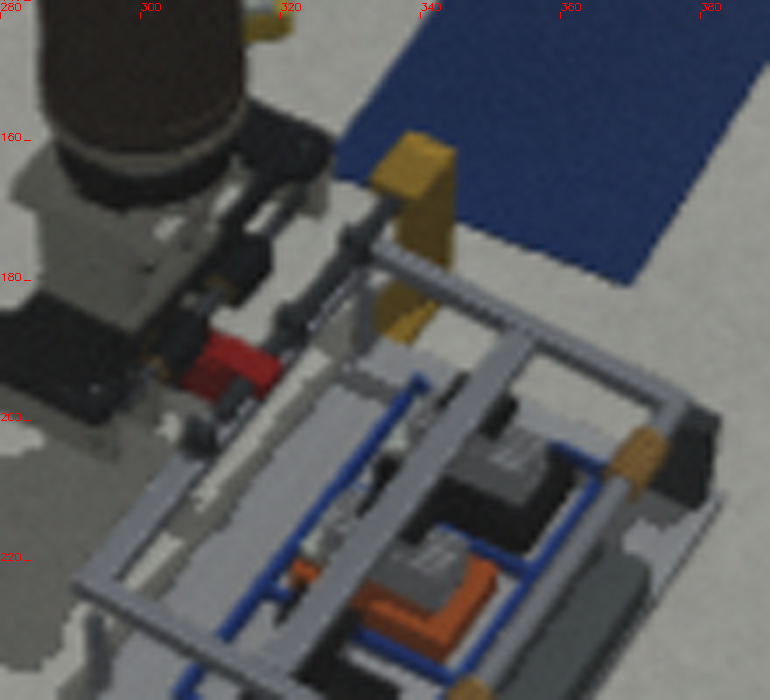

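Emit:
move_arm(series=[{"x": -0.4,"y": 0,"z": 0,"rx": 0,"ry": -0.004,"rz": -0.008},{"x": 0,"y": 0.3,"z": 0,"rx": 0,"ry": 0,"rz": -0.004},{"x": 0,"y": 0.5,"z": 0,"rx": 0,"ry": 0,"rz": 0}], newtons=45)

```text
clock: 19.42
position: [0.4296, 0.0082, 0.055]
ee_rot: [-1.202, -1.222, 1.231]
force: [-5.7, 1.4, 9.6]
width: 0.217
```

```bash
python3 - <<'E'
from h import *
arc(0,r=.207)
crop("scene",280,140,110,100,7,"pics/s8.png")
E
```

```text
a -0.071 r 0.2109 y 0.0082 yaw 1.593 tilt [-0.006  0.001] F [-5.7  1.4  9.6] w 1.99 t 19.43 j [ 0.45  0.54 -0.78  2.19  0.64  0.66  0.81]
[-0.01, -1.5, -0.34]
```

View pics/s8.png

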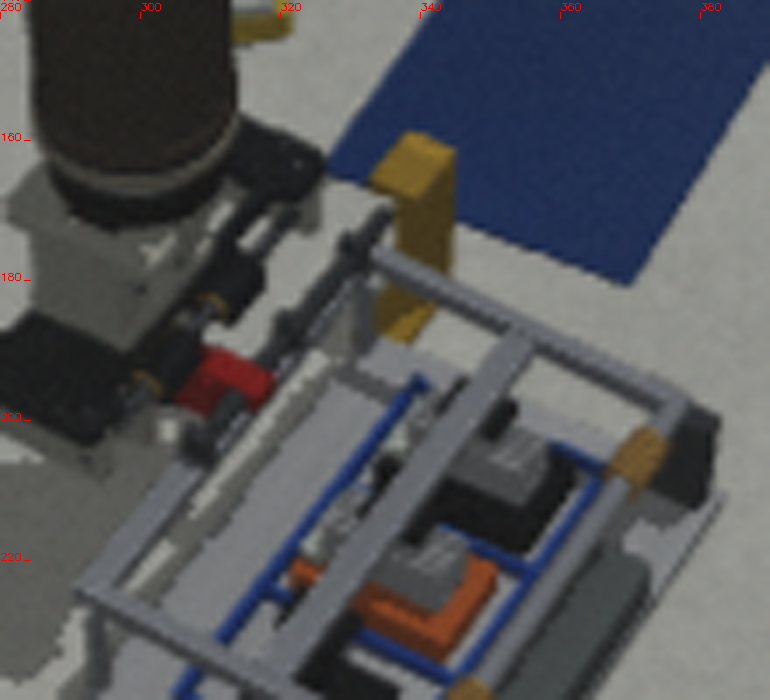

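Emit:
move_arm(series=[{"x": 0,"y": 0.4,"z": 0,"rx": 0,"ry": 0,"rz": -0.004},{"x": 0,"y": 0.4,"z": 0,"rx": 0,"ry": 0,"rz": 0}])

```text
clock: 19.73
position: [0.4296, 0.0084, 0.0478]
ee_rot: [-1.201, -1.225, 1.229]
force: [-5.5, -0.9, 10.0]
width: 0.217
```

```bash
python3 - <<'E'
from h import *
arc(0,r=.207)
E
```

```text
a -0.105 r 0.2115 y 0.0084 yaw 1.594 tilt [-0.004 -0.   ] F [-5.5 -0.9 10. ] w 2.0 t 19.73 j [ 0.45  0.55 -0.77  2.19  0.66  0.64  0.79]
[-0.01, -1.13, -0.36]
[0.0, -1.09, 0.03]
```

```bash
python3 - <<'E'
from h import *
crop("scene",280,140,110,100,7,"pics/s9.png")
E
```

```text
(no output)
```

View pics/s9.png

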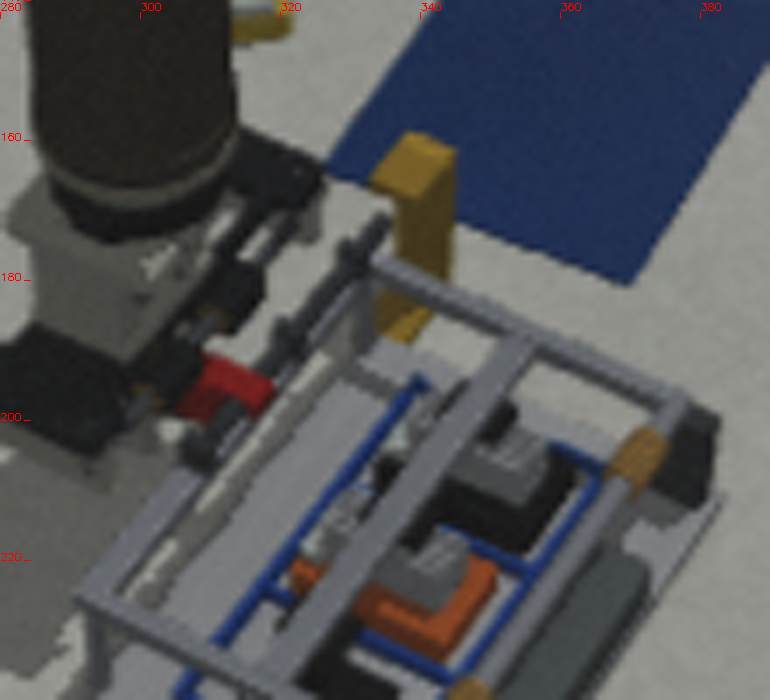

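Emit:
move_arm(series=[{"x": 0,"y": 0.4,"z": 0,"rx": 0,"ry": 0,"rz": -0.003},{"x": 0,"y": 0.3,"z": 0,"rx": 0,"ry": 0,"rz": 0}])

```text
clock: 20.02
position: [0.4298, 0.0084, 0.0417]
ee_rot: [-1.2, -1.227, 1.228]
force: [-4.6, -0.1, 9.0]
width: 0.215
```

```bash
python3 - <<'E'
from h import *
arc(0,r=.207)
E
```

```text
a -0.134 r 0.2121 y 0.0084 yaw 1.595 tilt [-0.002 -0.001] F [-4.6 -0.1  9. ] w 1.97 t 20.02 j [ 0.44  0.56 -0.76  2.2   0.67  0.63  0.78]
[-0.01, -1.45, -0.36]
[0.0, -1.39, 0.05]
```

```bash
python3 - <<'E'
from h import *
crop("scene",280,150,110,80,7,"pics/s10.png")
crop("wrist",150,220,340,120,2.3,"pics/w12.png")
E
```

```text
(no output)
```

View pics/s10.png

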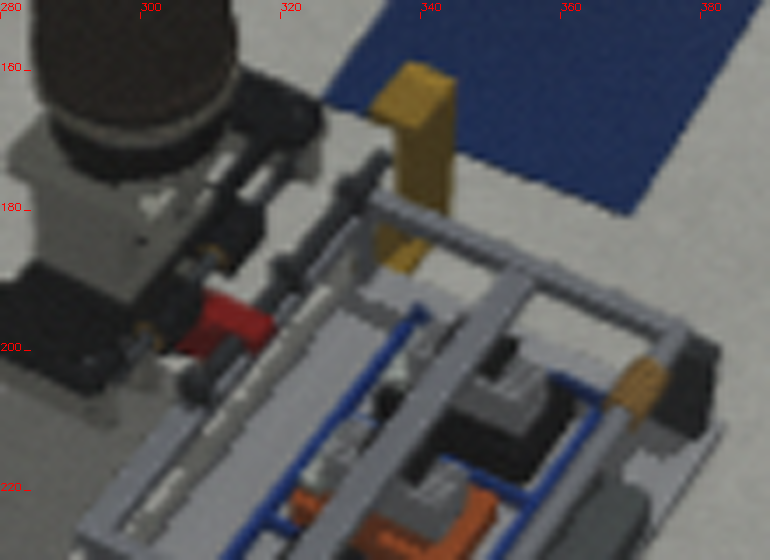

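View pics/w12.png

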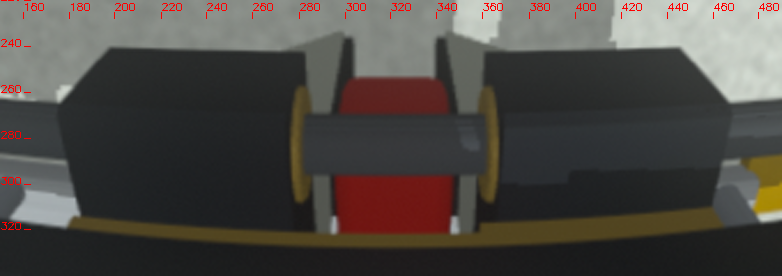

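```bash
python3 - <<'E'
from h import *
c,s=np.cos(.024),np.sin(.024)
def W(lx,ly,z): return (.565+c*lx-s*ly,-.0006+s*lx+c*ly,z)
for t in(0,.006):
 for a in (0,.05,.1):
  L=lambda x,y:np.round(proj("scene",W(.075-x*np.cos(a)+t*np.sin(a)*0,y,.07+x*np.sin(a)+t)),1)
  print(t,a,"nearL",L(.167,.112),"farL",L(0,.112),"nearR",L(.167,-.112),"farR",L(0,-.112), "handle",L(.172,0.01),L(.226,.01))
im=arm.get_image("top");crop("top",250,130,120,100,6,"pics/t5.png",im)
E
```

```text
0 0 nearL [329.3 177.2] farL [375.5 198.1] nearR [290.3 225.4] farR [338.9 250.1] handle [310.9 197.6] [296.4 190.7]
0 0.05 nearL [329.4 175.5] farL [375.5 198.1] nearR [290.2 223.8] farR [338.9 250.1] handle [310.9 195.8] [296.3 188.4]
0 0.1 nearL [329.5 173.8] farL [375.5 198.1] nearR [290.2 222.2] farR [338.9 250.1] handle [311.  194.1] [296.4 186.1]
0.006 0 nearL [329.3 176. ] farL [375.6 196.8] nearR [290.2 224.2] farR [339. 249.] handle [310.9 196.3] [296.4 189.4]
0.006 0.05 nearL [329.4 174.2] farL [375.6 196.8] nearR [290.1 222.6] farR [339. 249.] handle [310.9 194.6] [296.2 187.1]
0.006 0.1 nearL [329.5 172.6] farL [375.6 196.8] nearR [290.1 221. ] farR [339. 249.] handle [311.  192.9] [296.3 184.8]
```

View pics/t5.png

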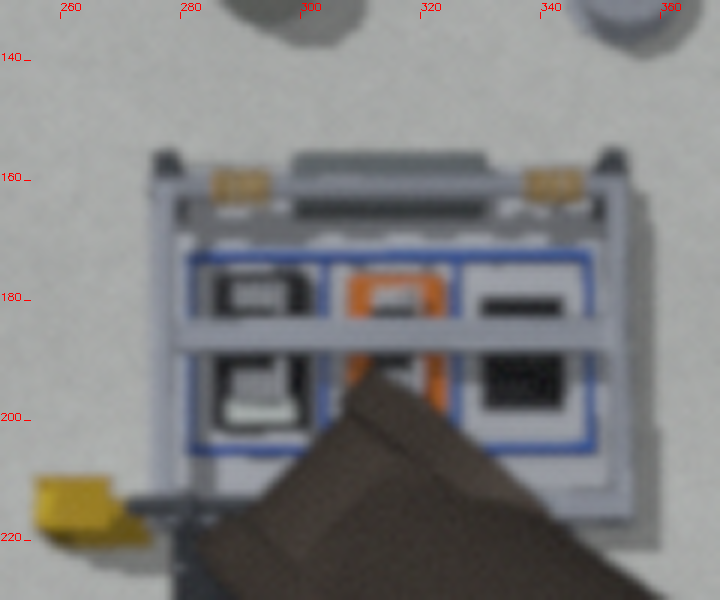

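```bash
python3 - <<'E'
from h import *
st,im=pickle.load(open("pics/w11.pkl","rb"))
c,s=np.cos(.024),np.sin(.024)
def W(lx,ly,z): return (.565+c*lx-s*ly,-.0006+s*lx+c*ly,z)
for a in (0,.05,.1,.15):
  f=lambda r,h,y:np.round(proj("wrist",W(.075-r*np.cos(a)-h*np.sin(a),y,.07+r*np.sin(a)+h*np.cos(a)),st),0)
  print(a,"tip top L/R",f(.226,.014,.013),f(.226,.014,-.007),"tip bottom",f(.226,-.014,-.007),f(.172,.014,-.007))
crop("wrist",220,220,200,120,4,"pics/w11c.png",im)
E
```

```text
0 tip top L/R [346. 253.] [300. 253.] tip bottom [304. 230.] [303. 346.]
0.05 tip top L/R [348. 264.] [298. 264.] tip bottom [302. 240.] [302. 357.]
0.1 tip top L/R [350. 279.] [295. 278.] tip bottom [301. 253.] [301. 369.]
0.15 tip top L/R [352. 297.] [292. 296.] tip bottom [299. 269.] [300. 382.]
```

View pics/w11c.png

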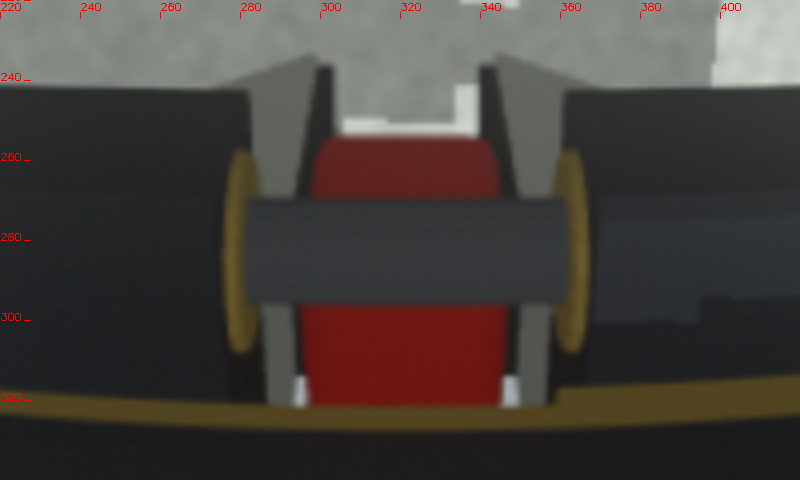

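Emit:
move_arm(series=[{"x": 0.5,"y": 0.05,"z": 0,"rx": 0,"ry": 0,"rz": 0},{"x": 0.5,"y": 0.05,"z": 0,"rx": 0,"ry": 0,"rz": 0}])

```text
clock: 20.42
position: [0.4296, 0.0175, 0.0418]
ee_rot: [-1.203, -1.225, 1.23]
force: [-5.1, -2.3, 8.9]
width: 0.213
```

```bash
python3 - <<'E'
from h import *
arc(0,r=.207)
E
```

```text
a -0.133 r 0.2123 y 0.0175 yaw 1.594 tilt [-0.005 -0.002] F [-5.1 -2.3  8.9] w 1.95 t 20.43 j [ 0.41  0.56 -0.76  2.2   0.67  0.63  0.76]
[-0.01, -1.44, -0.38]
[0.0, -1.38, 0.05]
```

Emit:
move_arm(series=[{"x": 0.5,"y": 0.05,"z": 0,"rx": 0,"ry": 0,"rz": 0},{"x": 0.5,"y": 0.05,"z": 0,"rx": 0,"ry": 0,"rz": 0},{"x": 0.3,"y": 0.05,"z": 0,"rx": 0,"ry": 0,"rz": 0}])

```text
clock: 20.8
position: [0.4293, 0.0286, 0.0419]
ee_rot: [-1.209, -1.222, 1.233]
force: [-2.2, -12.3, 8.0]
width: 0.218
```

```bash
python3 - <<'E'
from h import *
arc(0,r=.207)
E
```

```text
a -0.133 r 0.2125 y 0.0286 yaw 1.593 tilt [-0.011 -0.002] F [ -2.2 -12.3   8. ] w 2.0 t 20.8 j [ 0.38  0.56 -0.75  2.2   0.68  0.63  0.72]
[-0.01, -1.44, -0.41]
[0.0, -1.37, 0.05]
```

Force is rising, so it may be at the end stop. I'll press once more to confirm, then look.

Emit:
move_arm(series=[{"x": 0.25,"y": 0.05,"z": 0,"rx": 0,"ry": 0,"rz": 0}])

```text
clock: 20.92
position: [0.4293, 0.0285, 0.0418]
ee_rot: [-1.213, -1.218, 1.235]
force: [-1.2, -13.0, 7.4]
width: 0.216
```

```bash
python3 - <<'E'
from h import *
arc(0,r=.207)
crop("top",250,130,120,100,6,"pics/t6.png")
crop("scene",280,150,110,80,7,"pics/s11.png")
E
```

```text
a -0.133 r 0.2125 y 0.0285 yaw 1.591 tilt [-0.016 -0.002] F [ -1.2 -13.    7.4] w 1.98 t 20.93 j [ 0.37  0.55 -0.75  2.2   0.68  0.63  0.72]
[-0.01, -1.44, -0.41]
[0.0, -1.37, 0.05]
```

View pics/t6.png

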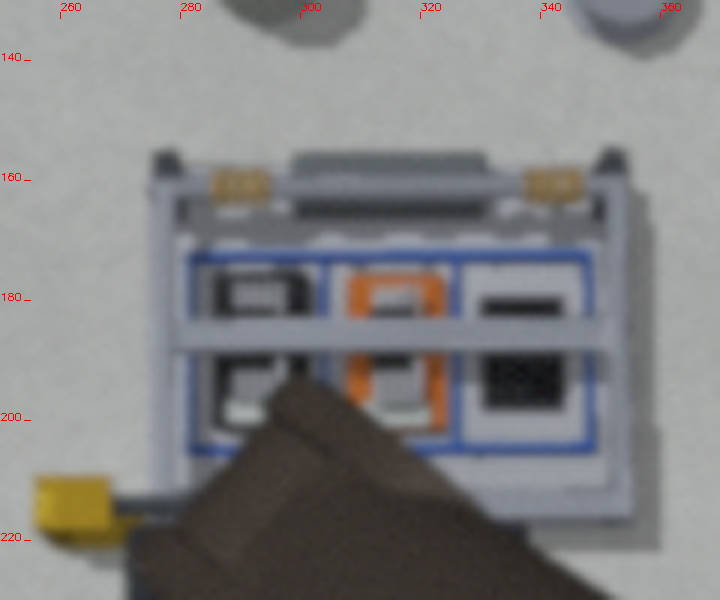

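View pics/s11.png

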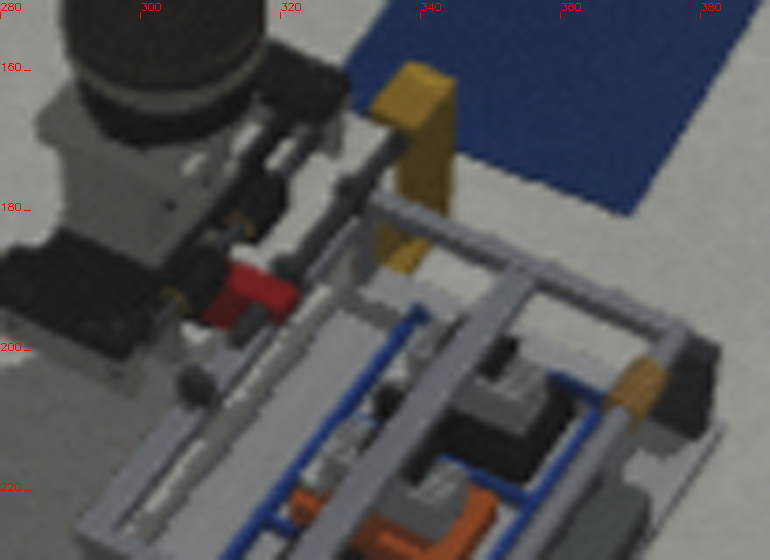

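Emit:
move_arm(series=[{"x": 0.4,"y": 0,"z": 0,"rx": 0,"ry": 0,"rz": -0.005}])

```text
clock: 21.15
position: [0.4293, 0.0287, 0.0421]
ee_rot: [-1.215, -1.215, 1.234]
force: [-0.5, -18.2, 7.2]
width: 0.213
```

Emit:
move_arm(series=[{"x": 0,"y": 0,"z": 0,"rx": 0,"ry": 0,"rz": 0},{"x": 0,"y": 0,"z": 0,"rx": 0,"ry": 0,"rz": 0},{"x": 0,"y": 0,"z": 0,"rx": 0,"ry": 0,"rz": 0}], jaw=4.6)

```text
clock: 21.52
position: [0.431, 0.0286, 0.0432]
ee_rot: [-1.218, -1.217, 1.233]
force: [0.3, -0.3, 0.7]
width: 0.474
```

```bash
python3 - <<'E'
from h import *
arc(0,r=.207)
crop("scene",280,150,110,80,7,"pics/s12.png")
E
```

```text
a -0.128 r 0.2107 y 0.0286 yaw 1.588 tilt [-0.018 -0.004] F [ 0.3 -0.3  0.7] w 4.35 t 21.52 j [ 0.37  0.55 -0.75  2.2   0.68  0.64  0.71]
[-0.01, -1.36, -0.24]
[0.0, -1.32, 0.04]
```

View pics/s12.png

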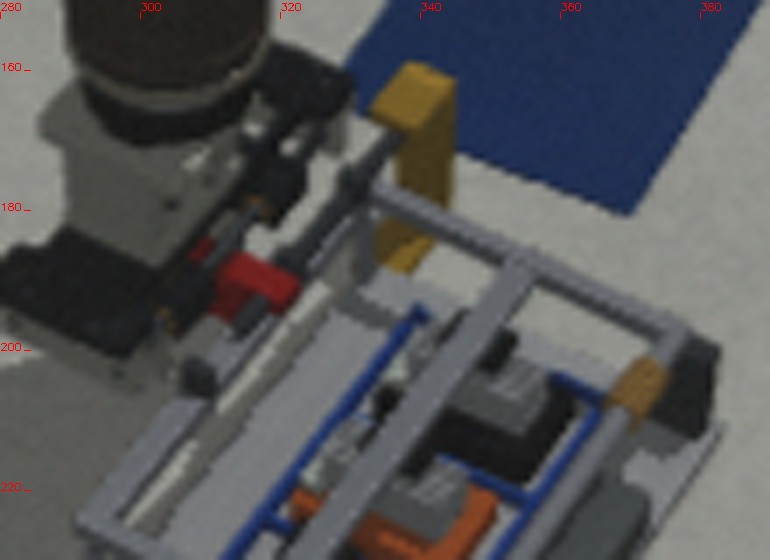

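Bolt is home, and the gate holds after release with force about 0. Rising now and going to the scanner.

Emit:
move_arm(series=[{"x": 0,"y": -3,"z": 0,"rx": 0,"ry": 0,"rz": -0.009},{"x": 0,"y": -5,"z": 0,"rx": 0,"ry": 0,"rz": -0.009},{"x": 0,"y": -6,"z": 0,"rx": 0,"ry": 0,"rz": 0},{"x": 0,"y": -6,"z": 0,"rx": 0,"ry": 0,"rz": 0},{"x": 0,"y": 0,"z": 0,"rx": 0,"ry": 0,"rz": 0}])

```text
clock: 22.2
position: [0.4299, 0.0317, 0.2489]
ee_rot: [-1.198, -1.229, 1.221]
force: [0.7, -0.0, -0.9]
width: 0.501
```

```bash
python3 - <<'E'
from h import *
snap("w13")
crop("scene",280,150,110,80,7,"pics/s13.png")
plan([(.60,-.281,.22,1.58,5.8)])
E
```

```text
snap [0.4299 0.0317 0.2489] dq 0.071
7 pos [0.4278 0.0305 0.2453] yaw 1.592 F [-1.2 -0.7 -0.9] w 4.61 t 22.3
[{"x": -4.5, "y": 0.34, "z": -2.37, "rx": -0.001, "ry": 0.002, "rz": 0.0}, {"x": -4.5, "y": 0.34, "z": -2.37, "rx": -0.0, "ry": 0.002, "rz": 0.0}, {"x": -4.49, "y": 0.34, "z": -2.38, "rx": -0.001, "ry": 0.002, "rz": 0.001}, {"x": -4.49, "y": 0.35, "z": -2.39, "rx": -0.0, "ry": 0.002, "rz": 0.0}, {"x": -4.48, "y": 0.35, "z": -2.4, "rx": -0.001, "ry": 0.001, "rz": 0.001}, {"x": -4.48, "y": 0.36, "z": -2.41, "rx": -0.0, "ry": 0.002, "rz": 0.0}, {"x": -4.48, "y": 0.36, "z": -2.41, "rx": -0.001, "ry": 0.001, "rz": 0.001}]
```

View pics/w13.png

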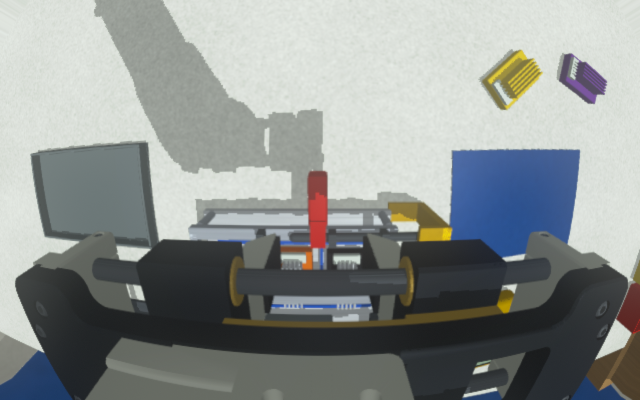

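View pics/s13.png

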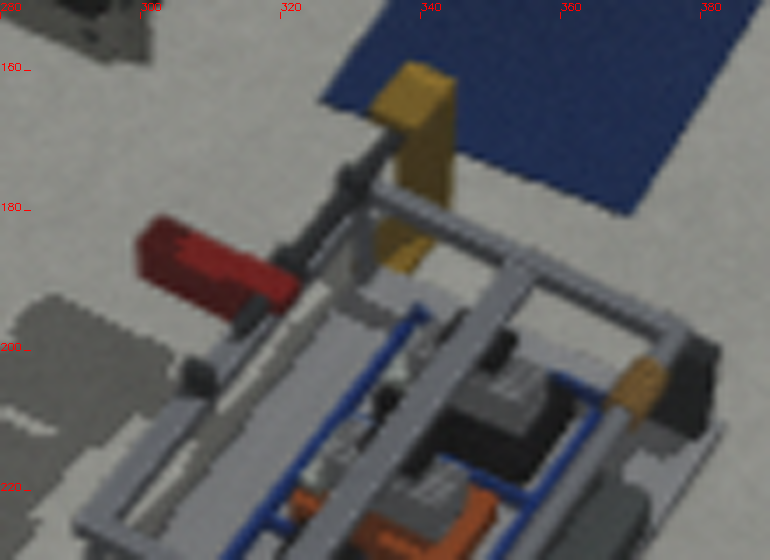

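Emit:
move_arm(series=[{"x": -4.5,"y": 0,"z": -2.4,"rx": 0,"ry": 0.002,"rz": 0},{"x": -4.5,"y": 0,"z": -2.4,"rx": 0,"ry": 0.002,"rz": 0},{"x": -4.5,"y": 0.3,"z": -2.4,"rx": 0,"ry": 0.002,"rz": 0},{"x": -4.5,"y": 0.3,"z": -2.4,"rx": 0,"ry": 0.002,"rz": 0},{"x": -4.5,"y": 0.3,"z": -2.4,"rx": 0,"ry": 0.002,"rz": 0},{"x": -4.5,"y": 0.3,"z": -2.4,"rx": 0,"ry": 0.002,"rz": 0},{"x": -4.3,"y": 0.3,"z": -2.4,"rx": 0,"ry": 0.002,"rz": 0},{"x": 0,"y": 0,"z": 0,"rx": 0,"ry": 0,"rz": 0},{"x": 0,"y": 0,"z": 0,"rx": 0,"ry": 0,"rz": 0}], jaw=8)

```text
clock: 23.42
position: [0.6001, -0.2845, 0.2062]
ee_rot: [-1.172, -1.204, 1.23]
force: [0.6, 0.3, 0.1]
width: 0.874
```

```bash
python3 - <<'E'
from h import *
snap("w14")
st,im=pickle.load(open("pics/w14.pkl","rb"))
for X in [(.5665,-.2718,.103),(.5665,-.2998,.103),(.6745,-.2718,.103),(.6095,-.281,.09)]: print(np.round(proj("wrist",X,st)))
crop("wrist",170,60,300,200,2.6,"pics/w14c.png",im)
plan([(.6095,-.281,.16,1.575,5.8)])
print(st["joints"].round(2))
E
```

```text
snap [ 0.6001 -0.2845  0.2062] dq 0.032
[338. 171.]
[303. 170.]
[334. 290.]
[325. 218.]
1 pos [ 0.5998 -0.285   0.2061] yaw 1.588 F [ 0.  -0.7 -0.3] w 8.01 t 23.48
[{"x": 0.34, "y": 4.58, "z": -1.12, "rx": -0.03, "ry": 0.013, "rz": 0.008}]
[ 0.84  0.68 -0.82  1.44  0.5   1.27  1.56]
```

View pics/w14c.png

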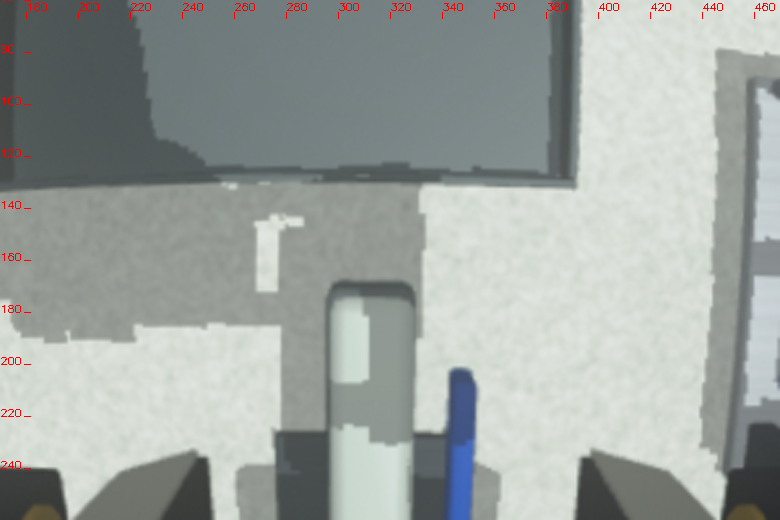

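```bash
python3 - <<'E'
from h import *
st,im=pickle.load(open("pics/w14.pkl","rb"))
for n,u,v,z in [("endL-",297,174,.103),("endR",329,174,.103),("L",296.8,250,.103),("R",328.3,250,.103),("trig tip l",343.3,204,.101),("trig tip r",352.5,204,.101),("trig l",341.5,255,.101),("trig r",351,255,.101)]: print(n,at("wrist",u,v,z,st).round(4))
E
```

```text
endL- [ 0.5696 -0.3044  0.103 ]
endR [ 0.5692 -0.2789  0.103 ]
L [ 0.635  -0.3048  0.103 ]
R [ 0.6346 -0.2779  0.103 ]
trig tip l [ 0.5943 -0.2664  0.101 ]
trig tip r [ 0.5941 -0.2588  0.101 ]
trig l [ 0.6401 -0.2662  0.101 ]
trig r [ 0.64   -0.2579  0.101 ]
```

```bash
python3 - <<'E'
from h import *
plan([(.610,-.287,.13,1.575,4.)])
E
```

```text
2 pos [ 0.5998 -0.285   0.2061] yaw 1.588 F [ 0.  -0.7 -0.3] w 8.01 t 23.48
[{"x": -0.14, "y": 3.79, "z": -0.63, "rx": -0.015, "ry": 0.007, "rz": 0.004}, {"x": -0.13, "y": 3.79, "z": -0.56, "rx": -0.015, "ry": 0.006, "rz": 0.004}]
```

Emit:
move_arm(series=[{"x": -0.1,"y": 3.7,"z": -0.6,"rx": -0.015,"ry": 0.007,"rz": 0.004},{"x": -0.1,"y": 3.7,"z": -0.6,"rx": -0.015,"ry": 0.007,"rz": 0.004},{"x": 0,"y": 0,"z": 0,"rx": 0,"ry": 0,"rz": 0}])

```text
clock: 23.85
position: [0.6096, -0.2824, 0.1304]
ee_rot: [-1.205, -1.215, 1.215]
force: [0.0, -0.0, 0.6]
width: 0.871
```

```bash
python3 - <<'E'
from h import *
snap("w15")
plan([(.610,-.287,.09,1.575,3.)])
E
```

```text
snap [ 0.6096 -0.2824  0.1304] dq 0.042
2 pos [ 0.6107 -0.2823  0.1324] yaw 1.579 F [-0.3  0.4  0.4] w 7.98 t 23.9
[{"x": -0.23, "y": 2.12, "z": 0.04, "rx": 0.001, "ry": 0.002, "rz": -0.0}, {"x": -0.24, "y": 2.12, "z": 0.04, "rx": 0.001, "ry": 0.002, "rz": -0.0}]
```

View pics/w15.png

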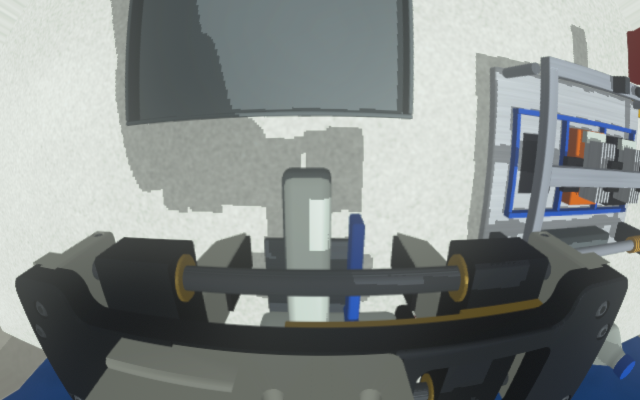

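Emit:
move_arm(series=[{"x": -0.1,"y": 2.1,"z": 0,"rx": 0,"ry": 0.002,"rz": 0},{"x": -0.1,"y": 2.0,"z": 0,"rx": 0,"ry": 0.002,"rz": 0},{"x": 0,"y": 0.2,"z": 0,"rx": 0,"ry": 0,"rz": 0}])

```text
clock: 24.28
position: [0.6121, -0.2842, 0.0905]
ee_rot: [-1.212, -1.216, 1.212]
force: [0.1, -0.5, -0.2]
width: 0.867
```

```bash
python3 - <<'E'
from h import *
plan([(.610,-.2855,.09,1.575,3.)])
E
```

```text
1 pos [ 0.6121 -0.2842  0.0905] yaw 1.576 F [ 0.1 -0.5 -0.2] w 7.96 t 24.27
[{"x": -0.13, "y": 0.05, "z": 0.21, "rx": 0.005, "ry": 0.001, "rz": -0.002}]
```

Squeezing now.

Emit:
move_arm(series=[{"x": -0.1,"y": 0,"z": 0.1,"rx": 0,"ry": 0,"rz": 0},{"x": 0,"y": 0,"z": 0,"rx": 0,"ry": 0,"rz": 0},{"x": 0,"y": 0,"z": 0,"rx": 0,"ry": 0,"rz": 0},{"x": 0,"y": 0,"z": 0,"rx": 0,"ry": 0,"rz": 0},{"x": 0,"y": 0,"z": 0,"rx": 0,"ry": 0,"rz": 0},{"x": 0,"y": 0,"z": 0,"rx": 0,"ry": 0,"rz": 0}], jaw=2.4, newtons=20)

```text
clock: 25.02
position: [0.6116, -0.2878, 0.0916]
ee_rot: [-1.217, -1.215, 1.212]
force: [-0.8, 3.4, -1.2]
width: 0.368
```

```bash
python3 - <<'E'
from h import *
plan([(.610,-.2855,.09,1.575,3.)]);snap("w16")
E
```

```text
1 pos [ 0.6116 -0.2878  0.0916] yaw 1.574 F [-0.8  3.4 -1.2] w 3.38 t 25.02
[{"x": 0.23, "y": 0.15, "z": 0.16, "rx": 0.007, "ry": -0.001, "rz": -0.005}]
snap [ 0.6116 -0.2878  0.0916] dq 0.005
```

View pics/w16.png

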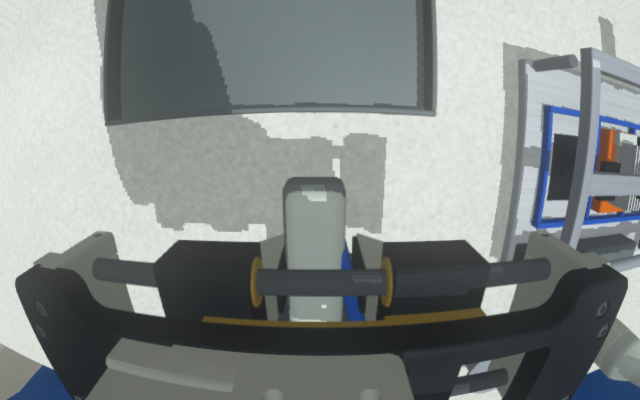

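Opening is 33.8 mm, which matches a full squeeze. Holding briefly, then releasing.

Emit:
move_arm(series=[{"x": 0,"y": 0,"z": 0,"rx": 0,"ry": 0,"rz": 0},{"x": 0,"y": 0,"z": 0,"rx": 0,"ry": 0,"rz": 0},{"x": 0,"y": 0,"z": 0,"rx": 0,"ry": 0,"rz": 0}], newtons=30)

```text
clock: 25.45
position: [0.6116, -0.2878, 0.0916]
ee_rot: [-1.217, -1.215, 1.213]
force: [1.3, -0.8, -2.5]
width: 0.367
```

Emit:
move_arm(series=[{"x": 0,"y": 0,"z": 0,"rx": 0,"ry": 0,"rz": 0},{"x": 0,"y": 0,"z": 0,"rx": 0,"ry": 0,"rz": 0},{"x": 0,"y": 0,"z": 0,"rx": 0,"ry": 0,"rz": 0},{"x": 0,"y": 0,"z": 0,"rx": 0,"ry": 0,"rz": 0},{"x": 0,"y": 0,"z": 0,"rx": 0,"ry": 0,"rz": 0}], jaw=8)

```text
clock: 26.08
position: [0.6118, -0.2862, 0.0922]
ee_rot: [-1.215, -1.217, 1.213]
force: [-1.0, 0.3, -1.0]
width: 0.849
```

Emit:
move_arm(series=[{"x": 0.2,"y": -3,"z": 0,"rx": 0.005,"ry": 0,"rz": -0.004},{"x": 0,"y": -5,"z": 0,"rx": 0,"ry": 0,"rz": 0},{"x": 0,"y": -5,"z": 0,"rx": 0,"ry": 0,"rz": 0},{"x": 0,"y": -2,"z": 0,"rx": 0,"ry": 0,"rz": 0}])

```text
clock: 26.58
position: [0.6104, -0.286, 0.2446]
ee_rot: [-1.208, -1.211, 1.213]
force: [0.4, -0.3, -0.6]
width: 0.871
```

```bash
python3 - <<'E'
from h import *
im=arm.get_image("scene");crop("scene",260,150,130,190,4,"pics/s14.png",im);snap("w17")
plan([(.436,.0290,.22,1.595,5.8)])
E
```

```text
snap [ 0.611  -0.2861  0.2464] dq 0.064
7 pos [ 0.6106 -0.2861  0.2442] yaw 1.574 F [ 0.  -0.9 -0. ] w 8.02 t 26.68
[{"x": 4.51, "y": 0.34, "z": 2.48, "rx": -0.0, "ry": -0.003, "rz": -0.0}, {"x": 4.52, "y": 0.34, "z": 2.47, "rx": -0.0, "ry": -0.003, "rz": -0.0}, {"x": 4.52, "y": 0.34, "z": 2.45, "rx": -0.0, "ry": -0.003, "rz": -0.0}, {"x": 4.53, "y": 0.34, "z": 2.44, "rx": -0.0, "ry": -0.003, "rz": -0.0}, {"x": 4.54, "y": 0.34, "z": 2.43, "rx": -0.0, "ry": -0.003, "rz": -0.0}, {"x": 4.55, "y": 0.34, "z": 2.41, "rx": -0.0, "ry": -0.003, "rz": -0.001}, {"x": 4.55, "y": 0.35, "z": 2.4, "rx": -0.0, "ry": -0.003, "rz": -0.0}]
```

View pics/s14.png

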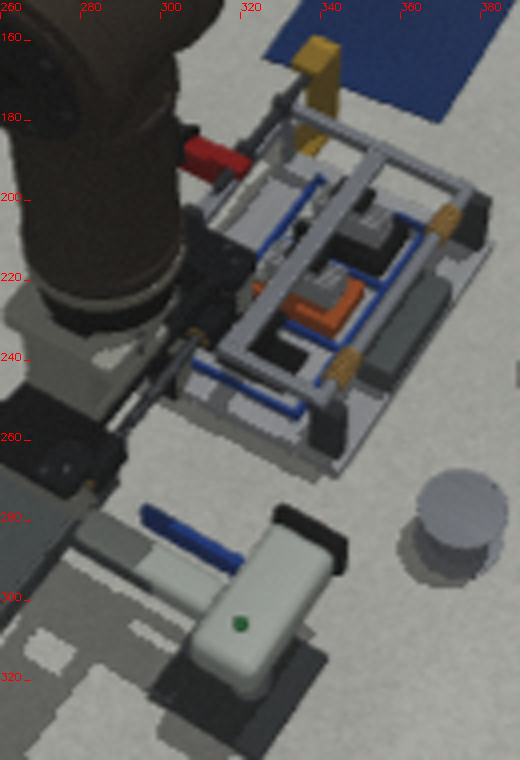

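View pics/w17.png

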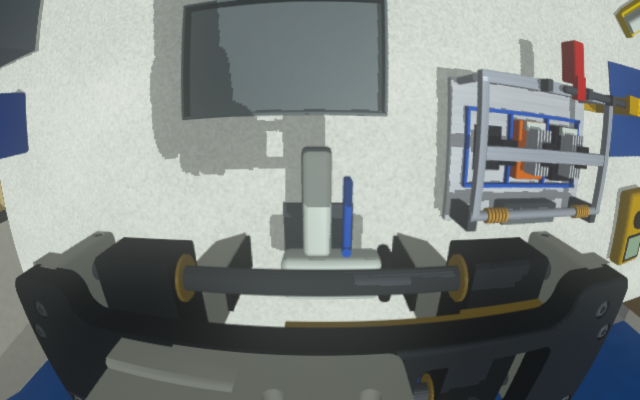

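Emit:
move_arm(series=[{"x": 4.5,"y": 0,"z": 2.45,"rx": 0,"ry": -0.003,"rz": 0},{"x": 4.5,"y": 0,"z": 2.45,"rx": 0,"ry": -0.003,"rz": 0},{"x": 4.5,"y": 0.2,"z": 2.45,"rx": 0,"ry": -0.003,"rz": 0},{"x": 4.5,"y": 0.3,"z": 2.45,"rx": 0,"ry": -0.003,"rz": 0},{"x": 4.5,"y": 0.5,"z": 2.4,"rx": 0,"ry": -0.003,"rz": 0},{"x": 4.5,"y": 0.5,"z": 2.4,"rx": 0,"ry": -0.003,"rz": 0},{"x": 4.3,"y": 0.5,"z": 2.3,"rx": 0,"ry": -0.003,"rz": 0},{"x": 0,"y": 0,"z": 0,"rx": 0,"ry": 0,"rz": 0}], jaw=4.6)

```text
clock: 27.68
position: [0.4305, 0.0305, 0.2159]
ee_rot: [-1.198, -1.219, 1.227]
force: [-0.0, -0.2, 0.8]
width: 0.503
```

```bash
python3 - <<'E'
from h import *
plan([(.436,.0288,.13,1.595,4.5)])
E
```

```text
2 pos [0.4305 0.0305 0.2159] yaw 1.59 F [-0.  -0.2  0.8] w 4.62 t 27.68
[{"x": -0.08, "y": 4.29, "z": -0.3, "rx": -0.002, "ry": -0.002, "rz": -0.001}, {"x": -0.09, "y": 4.3, "z": -0.28, "rx": -0.003, "ry": -0.003, "rz": -0.001}]
```

Emit:
move_arm(series=[{"x": -0.1,"y": 4.2,"z": -0.3,"rx": 0,"ry": -0.002,"rz": 0},{"x": -0.1,"y": 4.2,"z": -0.2,"rx": 0,"ry": -0.002,"rz": 0},{"x": 0,"y": 0,"z": 0,"rx": 0,"ry": 0,"rz": 0}])

```text
clock: 28.05
position: [0.4361, 0.0259, 0.129]
ee_rot: [-1.198, -1.22, 1.229]
force: [0.1, -0.0, 0.5]
width: 0.501
```

```bash
python3 - <<'E'
from h import *
snap("w18")
plan([(.436,.0288,.08,1.595,2.5)])
E
```

```text
snap [0.4361 0.0259 0.129 ] dq 0.043
3 pos [0.4372 0.0263 0.1305] yaw 1.592 F [0.5 0.5 0.3] w 4.61 t 28.1
[{"x": 0.09, "y": 1.68, "z": 0.03, "rx": -0.001, "ry": -0.001, "rz": -0.001}, {"x": 0.09, "y": 1.69, "z": 0.04, "rx": -0.001, "ry": -0.001, "rz": -0.001}, {"x": 0.08, "y": 1.68, "z": 0.03, "rx": -0.0, "ry": -0.001, "rz": -0.001}]
```

View pics/w18.png

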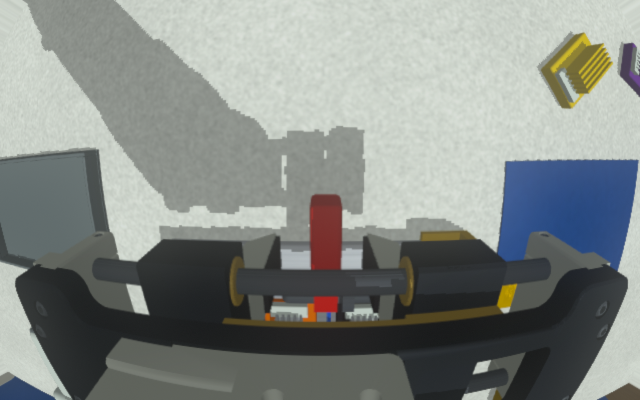

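Emit:
move_arm(series=[{"x": 0.1,"y": 1.8,"z": 0.1,"rx": 0,"ry": 0,"rz": 0},{"x": 0.1,"y": 1.8,"z": 0,"rx": 0,"ry": 0,"rz": 0},{"x": 0,"y": 1.4,"z": 0,"rx": 0,"ry": 0,"rz": 0},{"x": 0,"y": 0.2,"z": 0,"rx": 0,"ry": 0,"rz": 0}])

```text
clock: 28.6
position: [0.439, 0.0274, 0.0793]
ee_rot: [-1.206, -1.224, 1.223]
force: [0.2, 0.3, 0.2]
width: 0.501
```

```bash
python3 - <<'E'
from h import *
plan([(.436,.0288,.076,1.595,2.5)])
E
```

```text
1 pos [0.439  0.0274 0.0793] yaw 1.589 F [0.2 0.3 0.2] w 4.6 t 28.6
[{"x": 0.14, "y": 0.33, "z": 0.3, "rx": 0.004, "ry": -0.006, "rz": -0.003}]
```

Emit:
move_arm(series=[{"x": 0.15,"y": 0.4,"z": 0.3,"rx": 0.004,"ry": -0.006,"rz": -0.003},{"x": 0,"y": 0.1,"z": 0,"rx": 0,"ry": 0,"rz": 0},{"x": 0,"y": 0,"z": 0,"rx": 0,"ry": 0,"rz": 0},{"x": 0,"y": 0,"z": 0,"rx": 0,"ry": 0,"rz": 0}], jaw=1.2, newtons=30)

```text
clock: 29.1
position: [0.4364, 0.0285, 0.0749]
ee_rot: [-1.199, -1.227, 1.227]
force: [0.3, -2.7, -2.5]
width: 0.215
```

```bash
python3 - <<'E'
from h import *
arc(0)
E
```

```text
a 0.024 r 0.2037 y 0.0285 yaw 1.595 tilt [-0.001 -0.001] F [ 0.3 -2.7 -2.5] w 1.97 t 29.1 j [ 0.45  0.52 -0.83  2.15  0.6   0.71  0.81]
[0.0, 0.49, 0.01]
```

Emit:
move_arm(series=[{"x": 0,"y": 0.35,"z": 0,"rx": 0,"ry": 0,"rz": 0},{"x": -0.5,"y": 0.1,"z": 0,"rx": 0,"ry": 0,"rz": 0},{"x": -0.7,"y": 0.05,"z": 0,"rx": 0,"ry": 0,"rz": 0}])

```text
clock: 29.48
position: [0.4366, 0.0186, 0.0712]
ee_rot: [-1.198, -1.231, 1.227]
force: [-4.0, 2.3, 8.8]
width: 0.213
```

```bash
python3 - <<'E'
from h import *
arc(0)
E
```

```text
a 0.006 r 0.2034 y 0.0186 yaw 1.597 tilt [ 0.001 -0.003] F [-4.   2.3  8.8] w 1.96 t 29.48 j [ 0.47  0.52 -0.82  2.16  0.61  0.7   0.83]
[0.0, 0.12, 0.0]
```

Bolt is drawing at about 2 N. Continuing.

Emit:
move_arm(series=[{"x": -0.7,"y": 0.05,"z": 0,"rx": 0,"ry": 0,"rz": 0},{"x": -0.7,"y": 0.05,"z": 0,"rx": 0,"ry": 0,"rz": 0},{"x": -0.6,"y": 0,"z": 0,"rx": 0,"ry": 0,"rz": 0},{"x": -0.3,"y": 0,"z": 0,"rx": 0,"ry": 0,"rz": 0}])

```text
clock: 29.98
position: [0.4371, -0.0016, 0.072]
ee_rot: [-1.197, -1.235, 1.225]
force: [-2.5, 7.0, 6.8]
width: 0.218
```

```bash
python3 - <<'E'
from h import *
arc(1.7)
E
```

```text
a 0.01 r 0.2029 y -0.0016 yaw 1.599 tilt [ 0.004 -0.005] F [-2.5  7.   6.8] w 2.0 t 29.98 j [ 0.52  0.52 -0.83  2.16  0.6   0.7   0.88]
[-0.0, -1.8, -0.1]
[-0.01, -1.79, -0.26]
[-0.01, -1.76, -0.42]
[-0.01, -1.71, -0.57]
[-0.02, -1.66, -0.72]
[-0.02, -1.58, -0.86]
[-0.02, -1.5, -1.0]
[-0.03, -1.41, -1.13]
[-0.03, -1.3, -1.25]
[-0.03, -1.18, -1.36]
[-0.04, -1.06, -1.46]
[-0.04, -0.92, -1.55]
```

Emit:
move_arm(series=[{"x": 0,"y": -1.8,"z": -0.1,"rx": 0,"ry": 0,"rz": 0},{"x": 0,"y": -1.8,"z": -0.25,"rx": 0,"ry": 0,"rz": 0},{"x": 0,"y": -1.75,"z": -0.4,"rx": 0,"ry": 0,"rz": 0},{"x": 0,"y": -1.7,"z": -0.55,"rx": 0,"ry": 0,"rz": 0},{"x": 0,"y": -1.65,"z": -0.7,"rx": 0,"ry": 0,"rz": 0},{"x": 0,"y": -1.6,"z": -0.85,"rx": 0,"ry": 0,"rz": 0}])

```text
clock: 30.72
position: [0.4715, -0.0005, 0.1808]
ee_rot: [-1.205, -1.244, 1.216]
force: [10.8, 0.2, -5.2]
width: 0.213
```

```bash
python3 - <<'E'
from h import *
arc(1.7,r=.203)
crop("scene",260,120,150,130,4,"pics/s15.png")
E
```

```text
a 0.582 r 0.2016 y -0.0005 yaw 1.597 tilt [ 0.005 -0.017] F [10.8  0.2 -5.2] w 1.96 t 30.73 j [ 0.64  0.41 -0.96  1.98  0.42  0.94  1.07]
[-0.02, -1.49, -0.91]
[-0.03, -1.32, -1.14]
[-0.03, -1.22, -1.25]
[-0.03, -1.11, -1.35]
[-0.03, -0.99, -1.44]
[-0.04, -0.86, -1.52]
[-0.04, -0.73, -1.59]
[-0.04, -0.59, -1.64]
[-0.04, -0.45, -1.69]
[-0.04, -0.3, -1.72]
[-0.04, -0.15, -1.74]
[-0.04, 0.0, -1.75]
```

View pics/s15.png

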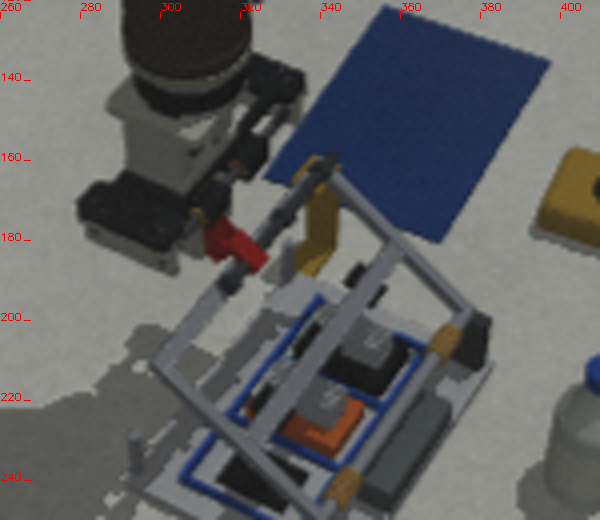

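Emit:
move_arm(series=[{"x": 0,"y": -1.5,"z": -0.9,"rx": 0.004,"ry": 0,"rz": 0},{"x": 0,"y": -1.3,"z": -1.15,"rx": 0.004,"ry": 0,"rz": 0},{"x": 0,"y": -1.2,"z": -1.25,"rx": 0.004,"ry": 0,"rz": 0},{"x": 0,"y": -1.1,"z": -1.35,"rx": 0.004,"ry": 0,"rz": 0},{"x": 0,"y": -1.0,"z": -1.45,"rx": 0,"ry": 0,"rz": 0},{"x": 0,"y": -0.85,"z": -1.5,"rx": 0,"ry": 0,"rz": 0}], newtons=18)

```text
clock: 31.52
position: [0.5567, 0.0014, 0.2563]
ee_rot: [-1.204, -1.244, 1.212]
force: [7.2, 1.1, -12.5]
width: 0.216
```

```bash
python3 - <<'E'
from h import *
arc(1.75,r=.203)
E
```

```text
a 1.15 r 0.2041 y 0.0014 yaw 1.595 tilt [ 0.008 -0.018] F [  7.2   1.1 -12.5] w 1.98 t 31.52 j [ 0.58  0.47 -0.95  1.69  0.4   1.18  1.12]
[-0.04, -0.54, -1.66]
[-0.04, -0.5, -1.66]
[-0.04, -0.36, -1.7]
[-0.04, -0.21, -1.73]
[-0.04, -0.06, -1.74]
[-0.04, 0.09, -1.74]
[-0.04, 0.24, -1.72]
```

Emit:
move_arm(series=[{"x": 0,"y": -0.6,"z": -1.65,"rx": 0.003,"ry": 0,"rz": 0.003},{"x": 0,"y": -0.45,"z": -1.65,"rx": 0.003,"ry": 0,"rz": 0.003},{"x": 0,"y": -0.35,"z": -1.7,"rx": 0.003,"ry": 0,"rz": 0},{"x": 0,"y": -0.2,"z": -1.7,"rx": 0.003,"ry": 0,"rz": 0},{"x": 0,"y": -0.05,"z": -1.7,"rx": 0,"ry": 0,"rz": 0},{"x": 0,"y": 0.1,"z": -1.7,"rx": 0,"ry": 0,"rz": 0},{"x": 0,"y": 0.2,"z": -1.7,"rx": 0,"ry": 0,"rz": 0}])

```text
clock: 32.4
position: [0.6782, 0.0043, 0.2705]
ee_rot: [-1.201, -1.231, 1.224]
force: [-0.9, -0.3, -2.2]
width: 0.218
```

```bash
python3 - <<'E'
from h import *
arc(1.75,r=.203)
snap("w19")
E
```

```text
a 1.759 r 0.2041 y 0.0043 yaw 1.595 tilt [ 0.001 -0.005] F [-0.9 -0.3 -2.2] w 2.0 t 32.4 j [ 0.41  0.65 -0.87  1.35  0.49  1.36  1.14]
[0.0, 0.07, 0.2]
snap [0.6782 0.0043 0.2705] dq 0.364
```

View pics/w19.png

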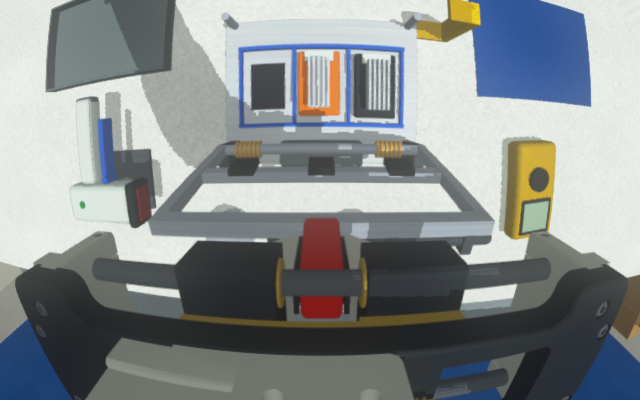

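Emit:
move_arm(series=[{"x": 0,"y": 0,"z": 0,"rx": 0,"ry": 0,"rz": 0},{"x": 0,"y": 0,"z": 0,"rx": 0,"ry": 0,"rz": 0},{"x": 0,"y": 0,"z": 0,"rx": 0,"ry": 0,"rz": 0},{"x": 0,"y": -4,"z": 0,"rx": 0,"ry": 0,"rz": 0},{"x": 0,"y": -5,"z": 0,"rx": 0,"ry": 0,"rz": 0},{"x": 0,"y": 0,"z": 0,"rx": 0,"ry": 0,"rz": 0}], jaw=4.6)

```text
clock: 33.2
position: [0.6777, 0.0044, 0.3623]
ee_rot: [-1.199, -1.232, 1.223]
force: [0.9, 1.0, -0.8]
width: 0.499
```

```bash
python3 - <<'E'
from h import *
snap("w20")
plan([(.564,.067,.2,1.595,5.)])
E
```

```text
snap [0.6777 0.0044 0.3623] dq 0.076
5 pos [0.6771 0.0039 0.3599] yaw 1.595 F [-0.3 -0.7 -0.5] w 4.58 t 33.25
[{"x": 1.31, "y": 3.2, "z": 2.23, "rx": 0.0, "ry": 0.0, "rz": 0.0}, {"x": 1.31, "y": 3.19, "z": 2.24, "rx": 0.0, "ry": 0.0, "rz": 0.0}, {"x": 1.32, "y": 3.2, "z": 2.23, "rx": 0.001, "ry": 0.0, "rz": 0.001}, {"x": 1.32, "y": 3.2, "z": 2.23, "rx": 0.0, "ry": 0.0, "rz": 0.0}, {"x": 1.31, "y": 3.19, "z": 2.24, "rx": 0.001, "ry": 0.0, "rz": 0.001}]
```

View pics/w20.png

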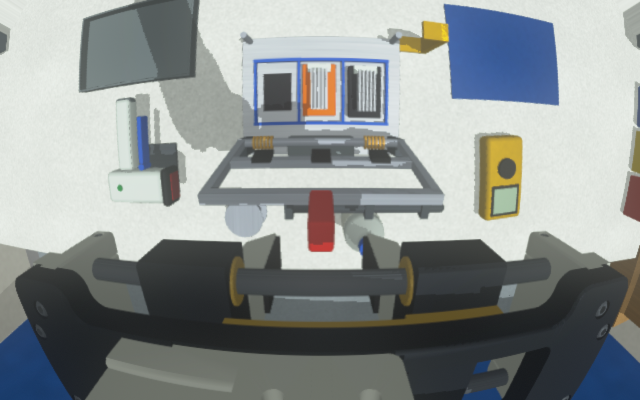

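Emit:
move_arm(series=[{"x": 0,"y": 0,"z": 4.0,"rx": 0,"ry": 0,"rz": 0},{"x": 0,"y": 1.0,"z": 4.0,"rx": 0,"ry": 0,"rz": 0},{"x": 0,"y": 5.0,"z": 3.2,"rx": 0,"ry": 0,"rz": 0},{"x": 0,"y": 6.0,"z": 0,"rx": 0,"ry": 0,"rz": 0},{"x": 0,"y": 6.0,"z": 0,"rx": 0,"ry": 0,"rz": 0},{"x": -0.3,"y": 2.0,"z": 0,"rx": 0,"ry": 0,"rz": 0},{"x": 0,"y": 0,"z": 0,"rx": 0,"ry": 0,"rz": 0}])

```text
clock: 34.12
position: [0.5556, -0.004, 0.1479]
ee_rot: [-1.194, -1.222, 1.23]
force: [-0.7, 0.1, -0.2]
width: 0.5
```

```bash
python3 - <<'E'
from h import *
snap("w21")
rect([(383.3,200),(464.5,201.5),(465.8,249.5),(383.5,248.5)],.025,None,"top")
plan([(.564,-.0013,.11,1.595,5.)])
E
```

```text
snap [ 0.5556 -0.004   0.1479] dq 0.013
c [ 0.4587 -0.3337  0.025 ] len 0.1469 wid 0.2493 jaw yaw 4.71 -1.57
1 pos [ 0.5561 -0.0037  0.1489] yaw 1.594 F [ 0.1  0.1 -0.3] w 4.57 t 34.17
[{"x": 0.22, "y": 3.88, "z": -0.82, "rx": -0.005, "ry": -0.001, "rz": -0.0}]
```

View pics/w21.png

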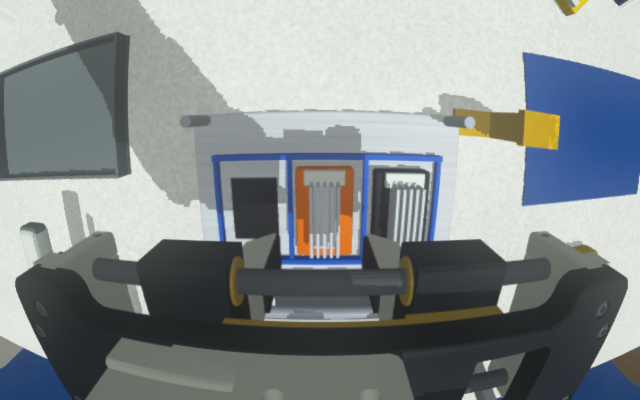

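```bash
python3 - <<'E'
from h import *
st,im=pickle.load(open("pics/w21.pkl","rb"))
rect([(295.5,167),(354,166),(352.5,258),(297,258)],.03,st)
plan([(.564,-.0007,.085,1.595,3.5)])
E
```

```text
c [ 0.5656 -0.0017  0.03  ] len 0.0847 wid 0.0502 jaw yaw 1.598 1.603
2 pos [ 0.5561 -0.0037  0.1489] yaw 1.594 F [ 0.1  0.1 -0.3] w 4.57 t 34.17
[{"x": 0.14, "y": 3.19, "z": -0.42, "rx": -0.003, "ry": -0.0, "rz": -0.0}, {"x": 0.14, "y": 3.19, "z": -0.41, "rx": -0.002, "ry": -0.001, "rz": -0.0}]
```

Emit:
move_arm(series=[{"x": 0.12,"y": 3.2,"z": -0.4,"rx": 0,"ry": 0,"rz": 0},{"x": 0.12,"y": 3.0,"z": -0.3,"rx": 0,"ry": 0,"rz": 0},{"x": 0,"y": 1.5,"z": 0,"rx": 0,"ry": 0,"rz": 0},{"x": 0,"y": 0.5,"z": 0,"rx": 0,"ry": 0,"rz": 0}])

```text
clock: 34.67
position: [0.5662, -0.0003, 0.07]
ee_rot: [-1.201, -1.228, 1.224]
force: [0.6, -0.4, 0.8]
width: 0.502
```

```bash
python3 - <<'E'
from h import *
plan([(.564,-.0013,.0525,1.597,3.5)])
E
```

```text
1 pos [ 5.662e-01 -3.000e-04  7.000e-02] yaw 1.593 F [ 0.6 -0.4  0.8] w 4.61 t 34.67
[{"x": -0.1, "y": 1.75, "z": 0.23, "rx": 0.003, "ry": -0.004, "rz": 0.0}]
```

Emit:
move_arm(series=[{"x": -0.1,"y": 1.4,"z": 0.25,"rx": 0.003,"ry": -0.004,"rz": 0},{"x": -0.05,"y": 0.5,"z": 0.1,"rx": 0,"ry": 0,"rz": 0}])

```text
clock: 34.92
position: [0.5636, -0.0018, 0.0515]
ee_rot: [-1.198, -1.231, 1.227]
force: [0.5, -0.6, 0.9]
width: 0.501
```

```bash
python3 - <<'E'
from h import *
plan([(.564,-.0013,.0525,1.597,3.5)])
E
```

```text
1 pos [ 0.5636 -0.0018  0.0515] yaw 1.597 F [ 0.5 -0.6  0.9] w 4.6 t 34.92
[{"x": 0.05, "y": -0.1, "z": -0.04, "rx": 0.002, "ry": 0.0, "rz": 0.0}]
```

Emit:
move_arm(series=[{"x": 0,"y": -0.05,"z": 0,"rx": 0,"ry": 0,"rz": 0},{"x": 0,"y": 0,"z": 0,"rx": 0,"ry": 0,"rz": 0},{"x": 0,"y": 0,"z": 0,"rx": 0,"ry": 0,"rz": 0},{"x": 0,"y": 0,"z": 0,"rx": 0,"ry": 0,"rz": 0}], jaw=1.8, newtons=30)

```text
clock: 35.42
position: [0.5638, -0.0019, 0.0527]
ee_rot: [-1.199, -1.231, 1.227]
force: [-0.2, -0.2, -1.9]
width: 0.257
```

Emit:
move_arm(series=[{"x": 0,"y": -4,"z": 0,"rx": 0,"ry": 0,"rz": 0},{"x": 0,"y": -5,"z": 0,"rx": 0,"ry": 0,"rz": 0},{"x": 0,"y": -4,"z": 0,"rx": 0,"ry": 0,"rz": 0}])

```text
clock: 35.8
position: [0.561, -0.0025, 0.1827]
ee_rot: [-1.193, -1.226, 1.231]
force: [1.0, -0.3, -0.9]
width: 0.256
```

```bash
python3 - <<'E'
from h import *
plan([(.459,-.275,.16,1.57,5.5)])
E
```

```text
6 pos [ 0.561  -0.0025  0.1827] yaw 1.598 F [ 1.  -0.3 -0.9] w 2.35 t 35.8
[{"x": -4.49, "y": 0.39, "z": 1.82, "rx": -0.001, "ry": 0.005, "rz": 0.0}, {"x": -4.5, "y": 0.38, "z": 1.8, "rx": -0.001, "ry": 0.005, "rz": 0.0}, {"x": -4.51, "y": 0.38, "z": 1.78, "rx": -0.001, "ry": 0.004, "rz": 0.0}, {"x": -4.52, "y": 0.38, "z": 1.76, "rx": -0.001, "ry": 0.005, "rz": 0.0}, {"x": -4.53, "y": 0.38, "z": 1.73, "rx": -0.0, "ry": 0.004, "rz": 0.0}, {"x": -4.54, "y": 0.38, "z": 1.72, "rx": -0.001, "ry": 0.005, "rz": 0.0}]
```

Emit:
move_arm(series=[{"x": -4.5,"y": 0,"z": 1.8,"rx": 0,"ry": 0.005,"rz": 0},{"x": -4.5,"y": 0.2,"z": 1.8,"rx": 0,"ry": 0.005,"rz": 0},{"x": -4.5,"y": 0.3,"z": 1.8,"rx": 0,"ry": 0.005,"rz": 0},{"x": -4.5,"y": 0.4,"z": 1.8,"rx": 0,"ry": 0.005,"rz": 0},{"x": -4.5,"y": 0.5,"z": 1.75,"rx": 0,"ry": 0.005,"rz": 0},{"x": -4.3,"y": 0.8,"z": 1.7,"rx": 0,"ry": 0.005,"rz": 0},{"x": 0,"y": 0,"z": 0,"rx": 0,"ry": 0,"rz": 0}])

```text
clock: 36.67
position: [0.457, -0.2794, 0.1637]
ee_rot: [-1.213, -1.209, 1.206]
force: [0.4, 1.1, -2.1]
width: 0.26
```

```bash
python3 - <<'E'
from h import *
st,im=snap("w22")
for sx in(-1,1):
  for sy in(-1,1):
    u,v=proj("wrist",(.4587+sx*.075,-.3337+sy*.125,.025),st);cv2.circle(im,(int(u),int(v)),3,(0,0,255),-1)
cv2.imwrite("pics/w22o.png",im)
plan([(.459,-.278,.09,1.57,4)])
E
```

```text
snap [ 0.457  -0.2794  0.1637] dq 0.064
2 pos [ 0.4584 -0.2771  0.1644] yaw 1.571 F [ 0.4  0.4 -2.2] w 2.37 t 36.73
[{"x": -0.05, "y": 3.72, "z": -0.01, "rx": 0.002, "ry": 0.0, "rz": 0.0}, {"x": -0.05, "y": 3.72, "z": -0.03, "rx": 0.002, "ry": 0.001, "rz": 0.0}]
```

View pics/w22o.png

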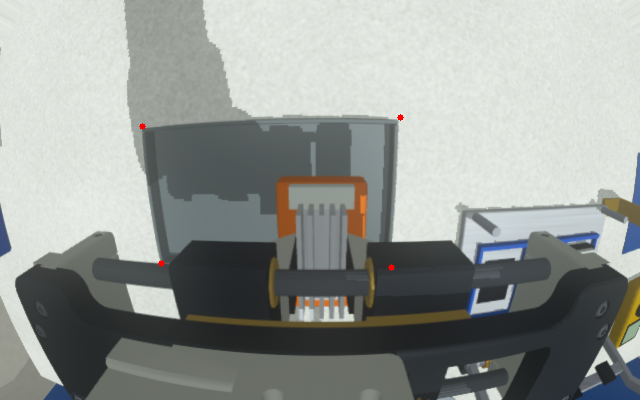

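Emit:
move_arm(series=[{"x": 0,"y": 3.7,"z": 0,"rx": 0.002,"ry": 0,"rz": 0},{"x": 0,"y": 3.7,"z": 0,"rx": 0.002,"ry": 0,"rz": 0},{"x": 0,"y": 2.5,"z": 0,"rx": 0,"ry": 0,"rz": 0}])

```text
clock: 37.1
position: [0.4627, -0.2743, 0.066]
ee_rot: [-1.213, -1.216, 1.209]
force: [-0.1, -0.6, -2.1]
width: 0.264
```

```bash
python3 - <<'E'
from h import *
plan([(.459,-.278,.046,1.57,4)])
E
```

```text
1 pos [ 0.4627 -0.2743  0.066 ] yaw 1.574 F [-0.1 -0.6 -2.1] w 2.43 t 37.1
[{"x": -0.37, "y": 2.0, "z": 0.38, "rx": 0.007, "ry": 0.004, "rz": -0.001}]
```

Emit:
move_arm(series=[{"x": -0.2,"y": 1.5,"z": 0.3,"rx": 0.007,"ry": 0.004,"rz": 0},{"x": 0,"y": 0.3,"z": 0.1,"rx": 0,"ry": 0,"rz": 0}])

```text
clock: 37.35
position: [0.4591, -0.2739, 0.0467]
ee_rot: [-1.206, -1.21, 1.211]
force: [-0.8, 0.0, -1.7]
width: 0.259
```

```bash
python3 - <<'E'
from h import *
plan([(.459,-.278,.0447,1.57,4)])
E
```

```text
1 pos [ 0.4591 -0.2739  0.0467] yaw 1.573 F [-0.8  0.  -1.7] w 2.38 t 37.35
[{"x": -0.41, "y": 0.2, "z": 0.01, "rx": -0.002, "ry": 0.003, "rz": 0.001}]
```

Emit:
move_arm(series=[{"x": -0.1,"y": 0.25,"z": 0,"rx": -0.002,"ry": 0.002,"rz": 0},{"x": 0,"y": 0.05,"z": 0,"rx": 0,"ry": 0,"rz": 0}])

```text
clock: 37.6
position: [0.4602, -0.2747, 0.045]
ee_rot: [-1.21, -1.212, 1.209]
force: [-0.8, 0.4, -1.5]
width: 0.26
```

```bash
python3 - <<'E'
from h import *
plan([(.459,-.278,.0447,1.57,4)])
E
```

```text
1 pos [ 0.4602 -0.2747  0.045 ] yaw 1.572 F [-0.8  0.4 -1.5] w 2.39 t 37.6
[{"x": -0.33, "y": 0.03, "z": 0.12, "rx": 0.003, "ry": 0.002, "rz": 0.0}]
```

Emit:
move_arm(series=[{"x": 0,"y": 0.12,"z": 0,"rx": 0,"ry": 0,"rz": 0}])

```text
clock: 37.72
position: [0.4606, -0.2749, 0.0445]
ee_rot: [-1.212, -1.212, 1.209]
force: [-4.6, 2.0, 13.6]
width: 0.258
```

```bash
python3 - <<'E'
from h import *
plan([(.459,-.278,.0447,1.57,4)])
E
```

```text
1 pos [ 0.4606 -0.2749  0.0445] yaw 1.572 F [-4.6  2.  13.6] w 2.37 t 37.73
[{"x": -0.31, "y": -0.02, "z": 0.16, "rx": 0.003, "ry": 0.002, "rz": -0.0}]
```

Contact with the tray floor. Releasing and going up.

Emit:
move_arm(series=[{"x": 0,"y": -0.05,"z": 0,"rx": 0,"ry": 0,"rz": 0},{"x": 0,"y": 0,"z": 0,"rx": 0,"ry": 0,"rz": 0},{"x": 0,"y": 0,"z": 0,"rx": 0,"ry": 0,"rz": 0},{"x": 0,"y": -3,"z": 0,"rx": 0,"ry": 0,"rz": 0},{"x": 0,"y": -5,"z": 0,"rx": 0,"ry": 0,"rz": 0},{"x": 0,"y": -5,"z": 0,"rx": 0,"ry": 0,"rz": 0}], jaw=4.6)

```text
clock: 38.48
position: [0.4586, -0.2745, 0.1759]
ee_rot: [-1.206, -1.211, 1.208]
force: [1.4, -0.4, -0.0]
width: 0.502
```

```bash
python3 - <<'E'
from h import *
snap("w23")
plan([(.558,.067,.16,1.595,5.8)])
E
```

```text
snap [ 0.4586 -0.2745  0.1759] dq 0.77
7 pos [ 0.4617 -0.2748  0.1822] yaw 1.573 F [ 2.3 -0.3  4.8] w 4.61 t 38.52
[{"x": 4.88, "y": 0.32, "z": -1.38, "rx": 0.001, "ry": -0.003, "rz": -0.0}, {"x": 4.88, "y": 0.32, "z": -1.4, "rx": 0.001, "ry": -0.003, "rz": -0.0}, {"x": 4.87, "y": 0.32, "z": -1.41, "rx": 0.001, "ry": -0.003, "rz": -0.0}, {"x": 4.87, "y": 0.32, "z": -1.43, "rx": 0.001, "ry": -0.003, "rz": -0.0}, {"x": 4.86, "y": 0.31, "z": -1.44, "rx": 0.001, "ry": -0.003, "rz": -0.0}, {"x": 4.86, "y": 0.31, "z": -1.46, "rx": 0.0, "ry": -0.004, "rz": -0.001}, {"x": 4.85, "y": 0.32, "z": -1.48, "rx": 0.001, "ry": -0.003, "rz": -0.0}]
```

View pics/w23.png

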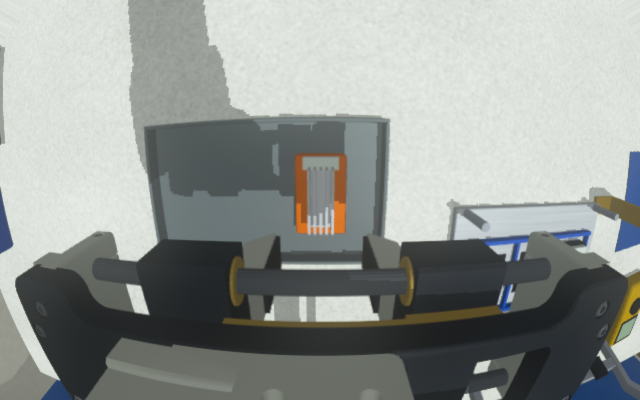

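Orange sits flat in the tray (321,195). Next is the black one.

Emit:
move_arm(series=[{"x": 4.9,"y": 0,"z": -1.4,"rx": 0,"ry": -0.003,"rz": 0},{"x": 4.9,"y": 0,"z": -1.4,"rx": 0,"ry": -0.003,"rz": 0},{"x": 4.9,"y": 0.2,"z": -1.4,"rx": 0,"ry": -0.003,"rz": 0},{"x": 4.9,"y": 0.3,"z": -1.4,"rx": 0,"ry": -0.003,"rz": 0},{"x": 4.9,"y": 0.5,"z": -1.4,"rx": 0,"ry": -0.003,"rz": 0},{"x": 4.8,"y": 0.6,"z": -1.4,"rx": 0,"ry": -0.003,"rz": 0},{"x": 4.4,"y": 0.6,"z": -1.4,"rx": 0,"ry": -0.003,"rz": 0},{"x": 0,"y": 0,"z": 0,"rx": 0,"ry": 0,"rz": 0}])

```text
clock: 39.52
position: [0.562, 0.0712, 0.1619]
ee_rot: [-1.213, -1.23, 1.218]
force: [-0.0, -1.0, 0.1]
width: 0.498
```

```bash
python3 - <<'E'
from h import *
snap("w24")
plan([(.5633,.0674,.085,1.595,4)])
E
```

```text
snap [0.562  0.0712 0.1619] dq 0.041
2 pos [0.5619 0.0687 0.1617] yaw 1.586 F [-0.1 -1.  -0.4] w 4.62 t 39.58
[{"x": -0.05, "y": 3.84, "z": -0.02, "rx": 0.006, "ry": -0.005, "rz": -0.002}, {"x": -0.05, "y": 3.84, "z": -0.05, "rx": 0.006, "ry": -0.004, "rz": -0.003}]
```

View pics/w24.png

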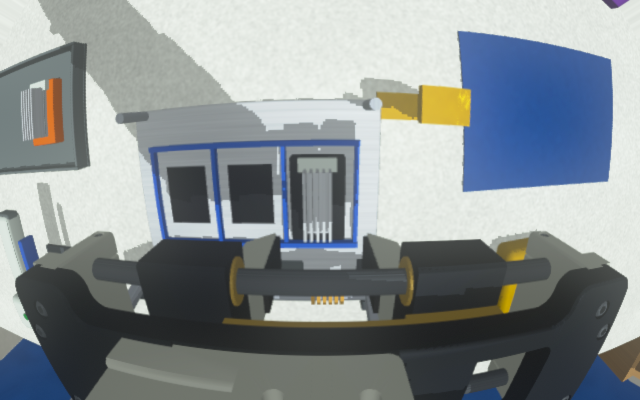

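Emit:
move_arm(series=[{"x": -0.05,"y": 3.8,"z": 0,"rx": 0.005,"ry": -0.005,"rz": -0.002},{"x": -0.05,"y": 3.8,"z": 0,"rx": 0.005,"ry": -0.004,"rz": -0.002},{"x": 0,"y": 1.6,"z": 0.1,"rx": 0,"ry": 0,"rz": 0},{"x": 0,"y": 0.3,"z": 0,"rx": 0,"ry": 0,"rz": 0}])

```text
clock: 40.08
position: [0.5626, 0.0619, 0.0654]
ee_rot: [-1.206, -1.224, 1.224]
force: [-0.1, -0.4, 0.6]
width: 0.501
```

```bash
python3 - <<'E'
from h import *
plan([(.5633,.0674,.052,1.595,4)])
E
```

```text
1 pos [0.5626 0.0619 0.0654] yaw 1.589 F [-0.1 -0.4  0.6] w 4.6 t 40.08
[{"x": 0.56, "y": 1.34, "z": -0.08, "rx": 0.004, "ry": -0.006, "rz": -0.004}]
```

Emit:
move_arm(series=[{"x": 0.5,"y": 1.1,"z": -0.05,"rx": 0.004,"ry": -0.006,"rz": -0.004},{"x": 0.1,"y": 0.4,"z": 0,"rx": 0,"ry": 0,"rz": 0}])

```text
clock: 40.33
position: [0.5642, 0.0678, 0.0515]
ee_rot: [-1.2, -1.228, 1.225]
force: [-0.8, -0.4, -0.4]
width: 0.499
```

```bash
python3 - <<'E'
from h import *
plan([(.5633,.0674,.052,1.595,4)])
E
```

```text
1 pos [0.5642 0.0678 0.0515] yaw 1.594 F [-0.8 -0.4 -0.4] w 4.59 t 40.33
[{"x": -0.04, "y": -0.05, "z": 0.09, "rx": 0.002, "ry": -0.001, "rz": 0.0}]
```

Emit:
move_arm(series=[{"x": 0,"y": -0.05,"z": 0,"rx": 0,"ry": 0,"rz": 0},{"x": 0,"y": 0,"z": 0,"rx": 0,"ry": 0,"rz": 0},{"x": 0,"y": 0,"z": 0,"rx": 0,"ry": 0,"rz": 0},{"x": 0,"y": 0,"z": 0,"rx": 0,"ry": 0,"rz": 0}], jaw=1.8)

```text
clock: 40.83
position: [0.5648, 0.0682, 0.0531]
ee_rot: [-1.201, -1.23, 1.224]
force: [-0.3, -0.4, -1.0]
width: 0.257
```

Emit:
move_arm(series=[{"x": 0,"y": -4,"z": 0,"rx": 0,"ry": 0,"rz": 0},{"x": 0,"y": -5,"z": 0,"rx": 0,"ry": 0,"rz": 0},{"x": 0,"y": -5,"z": 0,"rx": 0,"ry": 0,"rz": 0}])

```text
clock: 41.2
position: [0.5615, 0.0669, 0.1924]
ee_rot: [-1.194, -1.223, 1.23]
force: [1.1, -0.7, -1.8]
width: 0.258
```

```bash
python3 - <<'E'
from h import *
plan([(.459,-.388,.16,1.57,5.8)])
E
```

```text
9 pos [0.5615 0.0669 0.1924] yaw 1.595 F [ 1.1 -0.7 -1.8] w 2.37 t 41.2
[{"x": -5.02, "y": 0.37, "z": 1.26, "rx": -0.001, "ry": 0.003, "rz": -0.0}, {"x": -5.03, "y": 0.37, "z": 1.25, "rx": -0.001, "ry": 0.003, "rz": -0.0}, {"x": -5.03, "y": 0.37, "z": 1.23, "rx": -0.0, "ry": 0.003, "rz": -0.0}, {"x": -5.04, "y": 0.37, "z": 1.21, "rx": -0.001, "ry": 0.003, "rz": -0.0}, {"x": -5.04, "y": 0.36, "z": 1.2, "rx": -0.0, "ry": 0.003, "rz": -0.0}, {"x": -5.04, "y": 0.37, "z": 1.19, "rx": -0.001, "ry": 0.003, "rz": -0.0}, {"x": -5.05, "y": 0.36, "z": 1.17, "rx": -0.0, "ry": 0.002, "rz": -0.0}, {"x": -5.05, "y": 0.36, "z": 1.16, "rx": -0.001, "ry": 0.003, "rz": -0.0}, {"x": -5.05, "y": 0.37, "z": 1.14, "rx": -0.0, "ry": 0.002, "rz": -0.001}]
```

Emit:
move_arm(series=[{"x": -5,"y": 0,"z": 1.25,"rx": 0,"ry": 0.003,"rz": 0},{"x": -5,"y": 0,"z": 1.25,"rx": 0,"ry": 0.003,"rz": 0},{"x": -5,"y": 0.1,"z": 1.25,"rx": 0,"ry": 0.003,"rz": 0},{"x": -5,"y": 0.1,"z": 1.2,"rx": 0,"ry": 0.003,"rz": 0},{"x": -5,"y": 0.2,"z": 1.2,"rx": 0,"ry": 0.003,"rz": 0},{"x": -5,"y": 0.3,"z": 1.2,"rx": 0,"ry": 0.003,"rz": 0},{"x": -5,"y": 0.4,"z": 1.2,"rx": 0,"ry": 0.003,"rz": 0},{"x": -5,"y": 0.5,"z": 1.15,"rx": 0,"ry": 0.003,"rz": 0},{"x": -4.8,"y": 0.5,"z": 1.15,"rx": 0,"ry": 0.002,"rz": 0},{"x": 0,"y": 0,"z": 0,"rx": 0,"ry": 0,"rz": 0}])

```text
clock: 42.45
position: [0.4563, -0.3957, 0.1743]
ee_rot: [-1.212, -1.21, 1.207]
force: [0.1, 1.6, -1.4]
width: 0.263
```

```bash
python3 - <<'E'
from h import *
snap("w25");print(arm.observe()["joints"].round(2))
plan([(.459,-.388,.09,1.57,4)])
E
```

```text
snap [ 0.4563 -0.3957  0.1743] dq 0.064
[ 1.18  0.61 -0.86  1.67  0.51  1.1   1.75]
3 pos [ 0.4575 -0.3929  0.1748] yaw 1.573 F [-0.1  1.3 -2.1] w 2.38 t 42.5
[{"x": 0.16, "y": 2.83, "z": -0.04, "rx": 0.001, "ry": 0.001, "rz": 0.0}, {"x": 0.16, "y": 2.83, "z": -0.04, "rx": 0.001, "ry": 0.001, "rz": 0.001}, {"x": 0.17, "y": 2.82, "z": -0.05, "rx": 0.001, "ry": 0.001, "rz": 0.0}]
```

View pics/w25.png

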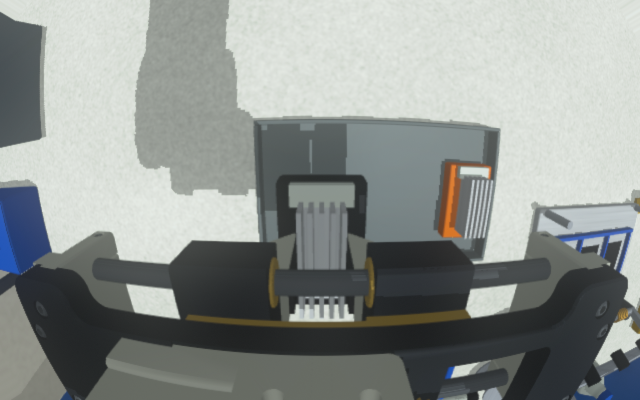

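Emit:
move_arm(series=[{"x": 0.2,"y": 3.5,"z": 0,"rx": 0.001,"ry": 0.001,"rz": 0},{"x": 0.2,"y": 3.5,"z": 0,"rx": 0.001,"ry": 0.001,"rz": 0},{"x": 0.1,"y": 2.8,"z": 0,"rx": 0,"ry": 0,"rz": 0},{"x": 0,"y": 0.5,"z": 0.1,"rx": 0,"ry": 0,"rz": 0}])

```text
clock: 43.0
position: [0.4597, -0.3828, 0.0711]
ee_rot: [-1.209, -1.218, 1.209]
force: [0.7, -0.5, -1.9]
width: 0.259
```

```bash
python3 - <<'E'
from h import *
plan([(.459,-.388,.0447,1.57,4)])
E
```

```text
1 pos [ 0.4597 -0.3828  0.0711] yaw 1.576 F [ 0.7 -0.5 -1.9] w 2.38 t 43.0
[{"x": -0.52, "y": 2.64, "z": 0.09, "rx": 0.005, "ry": 0.006, "rz": 0.002}]
```

Emit:
move_arm(series=[{"x": -0.3,"y": 1.6,"z": 0.1,"rx": 0.005,"ry": 0.006,"rz": 0.002},{"x": 0,"y": 0.7,"z": 0,"rx": 0,"ry": 0,"rz": 0}])

```text
clock: 43.25
position: [0.4601, -0.3855, 0.0487]
ee_rot: [-1.211, -1.21, 1.21]
force: [-0.0, -0.5, -2.2]
width: 0.262
```

```bash
python3 - <<'E'
from h import *
plan([(.459,-.388,.0447,1.57,4)])
E
```

```text
1 pos [ 0.4601 -0.3855  0.0487] yaw 1.571 F [-0.  -0.5 -2.2] w 2.41 t 43.25
[{"x": -0.25, "y": 0.4, "z": 0.12, "rx": 0.002, "ry": 0.001, "rz": -0.001}]
```

Emit:
move_arm(series=[{"x": 0,"y": 0.35,"z": 0,"rx": 0.002,"ry": 0,"rz": 0},{"x": 0,"y": 0.15,"z": 0,"rx": 0,"ry": 0,"rz": 0}])

```text
clock: 43.5
position: [0.4605, -0.3857, 0.0449]
ee_rot: [-1.211, -1.208, 1.211]
force: [-8.3, 2.8, 18.5]
width: 0.258
```

```bash
python3 - <<'E'
from h import *
plan([(.459,-.388,.0447,1.57,4)])
E
```

```text
1 pos [ 0.4605 -0.3857  0.0449] yaw 1.571 F [-8.3  2.8 18.5] w 2.37 t 43.5
[{"x": -0.23, "y": 0.02, "z": 0.15, "rx": -0.0, "ry": 0.001, "rz": -0.002}]
```

Emit:
move_arm(series=[{"x": 0,"y": -0.05,"z": 0,"rx": 0,"ry": 0,"rz": 0},{"x": 0,"y": 0,"z": 0,"rx": 0,"ry": 0,"rz": 0},{"x": 0,"y": 0,"z": 0,"rx": 0,"ry": 0,"rz": 0},{"x": 0,"y": -3,"z": 0,"rx": 0,"ry": 0,"rz": 0},{"x": 0,"y": -5,"z": 0,"rx": 0,"ry": 0,"rz": 0},{"x": 0,"y": -5,"z": 0,"rx": 0,"ry": 0,"rz": 0},{"x": 0,"y": -5,"z": 2,"rx": 0,"ry": 0,"rz": 0},{"x": 0,"y": -2,"z": 2,"rx": 0,"ry": 0,"rz": 0},{"x": 0,"y": 0,"z": 0,"rx": 0,"ry": 0,"rz": 0}], jaw=4.6)

```text
clock: 44.62
position: [0.421, -0.3854, 0.253]
ee_rot: [-1.214, -1.21, 1.211]
force: [0.6, -0.6, -1.0]
width: 0.501
```

```bash
python3 - <<'E'
from h import *
snap("w26");cv2.imwrite("pics/t7.png",arm.get_image("top"));cv2.imwrite("pics/s17.png",arm.get_image("scene"))
print(arm.observe()["position"],arm.observe()["force"])
E
```

```text
snap [ 0.421  -0.3854  0.253 ] dq 0.018
[ 0.42157686 -0.38432749  0.25059243] [-0.38605943 -0.13325108  0.44334172]
```

View pics/w26.png

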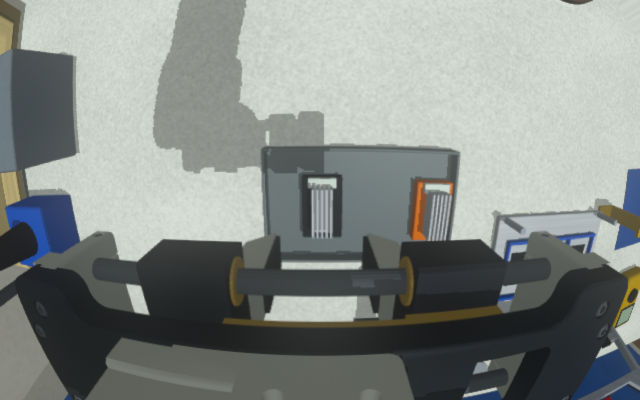

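View pics/t7.png

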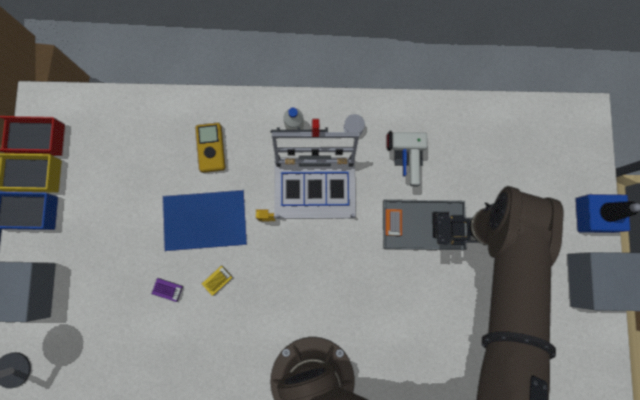

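View pics/s17.png

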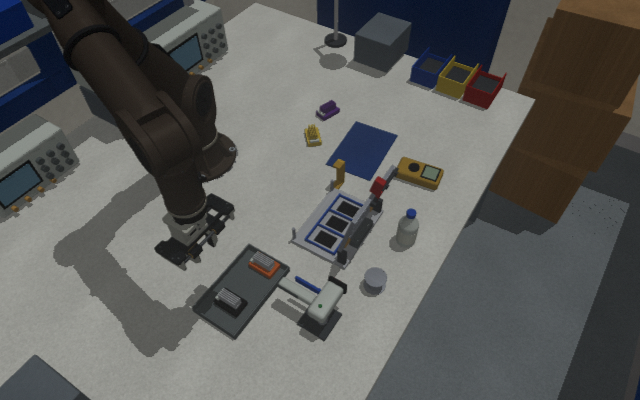

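Both modules lie flat in the tray (wrist view: black at 322,207, orange at 433,210). The gate is fully open, the trigger is released, and the meter, bottle and reel are at their starting pixels. Handing in.

```bash
python3 -c "
from cell import arm
print(arm.sign_off())"
```

```text
the job is handed in; nothing more can be done
None
```

The job is done and handed in at about 45 s of the 210 s allowed. Only two modules were there, black (m1) and orange (m3); there was no green one.

- **Loading:** black went into bay +68 and orange into the middle bay, each flat between the ribs. Orange was set down with a brief 39 N measured at the wrist, pressed through the module.
- **Gate and bolt:** I swung the gate down and slid the bolt about 30 mm to its end stop. The gate stayed down when I let go.
- **Scanner:** the trigger was squeezed until the fingers read 33.8 mm, against about 34 mm for fully squeezed, then released with the gate still bolted.
- **Unloading:** I drew the bolt and guided the gate back up to its open stop. Both modules went into the tray upright and flat.

**Last checks:** the final pictures showed both modules flat in the tray, the gate open, the trigger released, and the meter, bottle and reel where they started. The purple and yellow look-alikes were not touched.

**What went wrong on the way:**
- **Bolt:** the first try hit the keeper with about 31 N. My fingers had slipped on the handle, leaving the gate about 0.1 rad too high. I backed off, pressed the gate level and slid the bolt home.
- **Measurements:** two early position readings were off, by 8 mm for the modules and about 4 mm for the scanner. The first came from a pose read too late and the second from a misread pixel. Both were put right before I touched anything.

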